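# Fill the slim treat bin on the pet-shop counter

## Task

Fill the slim light-wood bin: put the orange carton from the rack and the green tube and the yellow bottle from the tray into it, all three standing upright side by side on its floor. Lower each one gently all the way down, without dropping it in or forcing it, and do not disturb the other goods on the counter.

Things in the scene. Friction and masses are not known exactly. Their poses are not given: they have to be found in the camera images.
- carton: ORANGE carton of dog biscuits with a white band, 36 (x) by 60 (y) by 75 mm high (z), about 180 g, standing in one of the rack's two cells. Origin: centre of its underside; z up.
- tube: GREEN round tube of treats with a white label and a green lid, 40 mm diameter, 95 mm high, about 150 g, standing on the tray. Origin: centre of its underside; z up.
- bottle: YELLOW flat-sided plastic bottle with a white label, body 34 (x) by 56 (y) by 74 mm high (z), above it a black cap of 24 mm diameter from 78 to 96 mm height; about 170 g, standing on the tray. Origin: centre of its underside; z up.
- bin: the container: a slim open-topped box of light wood, fixed to the counter, outside 64 (x) by 282 (y) by 90 mm high, walls and floor 6 mm thick, so inside 52 mm wide (x), 270 mm long (y) and 84 mm deep. Its x side towards the robot carries a black label. Origin: centre of its underside; y along its length, z up.
- bin_in (a point): centre of the bin's inner floor, 6 mm above the counter; axes as the bin's.
- rack: plywood rack fixed to the counter, outside 118 (x) by 150 (y) by 85 mm high, walls and floor 6 mm, open-topped; a wall at y = 0 makes two cells centred at y = +36 and -36 mm, each 106 (x) by 66 (y) by 79 mm deep. A carton stands in each, its 60 mm width along the rack's y: 3 mm free on each y side, about 35 mm on each x side. Origin: underside centre. Left or right of the robot.
- tray: low dark-wood tray fixed to the counter, on the other side from the rack, 164 (x) by 190 (y) mm, rim 16 mm high, floor 5 mm thick. The tube, the bottle, the can and the jar stand on it in any order, in two rows: 84 mm apart in x, 100 mm apart in y. Origin: centre of its underside.
- mat: cork mat fixed to the counter in front of the robot, 120 by 120 mm, 3 mm thick, empty: room to set a thing down and take it again. Origin: centre of its underside, on the counter; z up.
- blue_carton: bystander: BLUE carton of the orange one's size, in the rack's other cell. Origin: centre of its underside.
- can: bystander: steel can with a red label, 50 mm diameter, 60 mm high, on the tray. Origin: centre of its underside.
- jar: bystander: amber glass jar with a brass lid, 48 mm diameter, 76 mm high, on the tray. Origin: centre of its underside.
- bucket: bystander: grey metal bucket of chew sticks, 112 mm diameter, 200 mm high over all, beyond one end of the bin. Origin: centre of its underside.
- sign: bystander: small black price sign on a post, wooden foot 80 by 100 mm, 240 mm high over all, beyond the other end of the bin. Origin: centre of its underside.
- bone: bystander: red toy bone lying on the counter behind the bin, 135 by 60 by 26 mm. Origin: centre of its underside.
There are look-alikes about, which are no part of the job. Leave any pink look-alike of the bottle alone. Leave any purple look-alike of the carton alone.

How it is judged:
By the outcome, as a careful person would: the job done as asked, in the order asked, and still so for the second after the job is handed in, with the robot touching nothing.
It also fails if it takes over 72 s, if anything falls off the work surface, if the arm or the gripper's body presses on something with over 40 N, if the wrist force passes 120 N, or if a joint passes its speed limit or range.

## Robot

A 6-joint arm with a two-finger parallel gripper is mounted at the origin on the work surface. World frame = base frame: x ahead of the robot, y to its left, z up, the work surface at z = 0. Lengths are in mm, angles in rad, forces in N, time in s.
With the tool pointing down it reaches from about 350 to 925 mm from the base axis. Payload 6.4 kg.
Tool frame: the origin (TCP) lies on the centre line of the jaws, within the pads' length; the fingertips stand 14 mm ahead of it and the grasp point (between the pads) lies 5 mm behind it (ctrl.finger_overhang is the z of the fingertips in the tool frame, in mm); z points along the fingers, y is the direction in which the jaws open and shut (so a half turn about z gives the same grasp; the last joint's range is limited). The gripper opens to 94 mm and grips with 3 to 60 N. Pads are 16 mm wide; open, the fingers measure 119 mm over their backs; the gripper's body (75 mm by 177 mm) begins 78 mm behind the grasp point.
Start: joints at [-1.29, 0.245, 1.558, -0, 1.339, -0.174], TCP at [285.54, -583.936, 219.455] pointing down, gripper open.
Joint ranges: [-3.13, 3.13], [-1.02, 2.26], [0.13, 2.54], [-0.95, 4.09], [0.21, 2.88], [-2.74, 2.74]. Speed limits (rad/s): [2.57, 2.57, 3.14, 3.14, 3.14, 3.14].

## Interface

Orientations are given as a rotation vector (axis times angle).
In Python, from cell import ctrl gives the robot as it stands.
- The arm moves only by the tool play_rows, never from a script. Its argument "moves" is a list of rows, each an object of numbers: "x", "y", "z": the shift along the world's x, y, z in mm; "roll": the turn about the world's z in degrees; "fingers": the closure, from 0 (fully open) to 1 (shut). A call has 1 to 12 rows; each row is the pose to reach, as a shift and turn from the pose commanded when the call began; what a row does not reach only later rows make up. A row lasts 1/12 s, in which the tool goes at most 41.7 mm and 7.16 degrees, less where a joint would pass 70% of its speed; a pose out of reach is approached as far as the arm can. A call with a gripper value outside its range is refused whole. The fingers move at their own pace and stop on an object; "newtons" is the grip in N (left out, the last holds). Time passes only in rows, so rows that repeat a pose let the fingers close. It gives the time, the measured TCP pose, the force and the opening at its end, in the units of the state.
- ctrl.read_state(): the state, without advancing time (a new reading comes with each control period).
- ctrl.snapshot(name): name is "scene" or "side" or "wrist"; returns the picture (420x560x3 uint8, red, green, blue); there is no depth.
- ctrl.camera_params(name): a dict with "fx", "fy", "cx", "cy" (pixels), "camera_from_world" (4x4, takes a point from world to camera coordinates). Camera axes: x right, y up, looking along -z (the intrinsics and any distortion apply to the point x, -y, -z); pixel columns grow to the right and rows downward; lengths in mm; the calibration is good to about 2 mm. A picture is of the moment at which its call begins: read the wrist's pose just before it. camera_params takes no time and is no camera call; for the wrist camera it gives the pose at the moment of the call.
- ctrl.finish_job(): hands the job in, once; it reports no verdict.
The state is a dict: "time": time; "joint_positions": joint angles; "joint_velocities": joint speeds; "joint_torque": joint torques, N m; "position": TCP position; "tool_rot": TCP orientation; "wrist_force": force on the tool from outside, world axes, zero at the start; "ft_torque": the same for the moment, N m; "opening": opening from 0.0 (shut) to 1.0 (fully open).
Only numpy, scipy, OpenCV 4.12 (cv2) and the standard library are available. Lean on these libraries where they do the work, as an engineer would, in place of code of your own. Each camera call takes 0.05 s, during which the arm holds its last target.

## Working session

There is one attempt and no reset: what is moved stays moved. The work goes in short steps, Python scripts to look and compute and a tool call to move; the robot and the scene stay as the last step left them, time stands still between calls to the robot, and variables do not carry over. Pictures are saved under pics/ and viewed, and the job is handed in when it is done.

Besides the shell and the picture viewer there is one more tool, called by a JSON object that holds its "name" and its "arguments", one argument or row to a line. play_rows: Moves the arm, as the interface text tells. Its arguments: {"type":"object","properties":{"moves":{"type":"array"},"newtons":{"type":"number"}},"required":["moves"]}

```bash
ls; mkdir -p pics; python3 - <<'E'
from cell import ctrl
import cv2
print(ctrl.read_state())
for n in ["scene","side","wrist"]:
    p=ctrl.camera_params(n); print(n,p)
    im=ctrl.snapshot(n); cv2.imwrite(f"pics/{n}0.png",im[:,:,::-1])
E
```

```text
pics
{'time': 0.0, 'joint_positions': array([-1.29005229e+00,  2.45776505e-01,  1.55900555e+00, -3.65227330e-06,
        1.33868919e+00, -1.74107609e-01]), 'joint_velocities': array([ 0.00053562, -0.00190907,  0.0009165 , -0.00047255, -0.00191505,
       -0.00130352]), 'joint_torque': array([ 9.17948273e-04, -4.15837991e+01, -3.14598584e+01,  6.85567874e-02,
        3.32336908e-02, -1.28368220e-04]), 'position': array([ 285.4031582 , -583.35465142,  218.37391323]), 'tool_rot': array([-3.05886898e+00, -7.07914461e-01,  1.62738332e-04]), 'wrist_force': array([0.08660263, 0.8419327 , 0.77219829]), 'ft_torque': array([ 0.01193136,  0.01504096, -0.02112289]), 'opening': 1.0008882103602121}
scene {'fx': 383.58603746249554, 'fy': 383.58603746249554, 'cx': 281.23909472144453, 'cy': 208.88182937971197, 'camera_from_world': array([[ 5.07147411e-01,  8.61825751e-01,  7.60780622e-03,
        -2.58696913e+02],
       [-6.72044181e-01,  3.89911787e-01,  6.29543817e-01,
         3.86286571e+02],
       [ 5.39590699e-01, -3.24384299e-01,  7.76927734e-01,
        -1.34111731e+03],
       [ 0.00000000
[... 307 characters left out ...]
6.21140915e-01,  7.83527196e-01,
        -4.72140094e+01],
       [-1.72530495e-02,  7.83340125e-01,  6.21353829e-01,
        -1.01174296e+03],
       [ 0.00000000e+00,  0.00000000e+00,  0.00000000e+00,
         1.00000000e+00]])}
wrist {'fx': 330.60671238993115, 'fy': 330.60671238993115, 'cx': 280.9653473472337, 'cy': 207.80197773252, 'camera_from_world': array([[ 4.39446959e-01, -8.98267337e-01, -1.46990059e-03,
        -6.49302421e+02],
       [ 8.74017358e-01,  4.27959998e-01, -2.30095409e-01,
         2.51227915e+01],
       [ 2.07316249e-01,  9.98300094e-02,  9.73166965e-01,
        -3.88974327e+02],
       [ 0.00000000e+00,  0.00000000e+00,  0.00000000e+00,
         1.00000000e+00]])}
```

View pics/scene0.png

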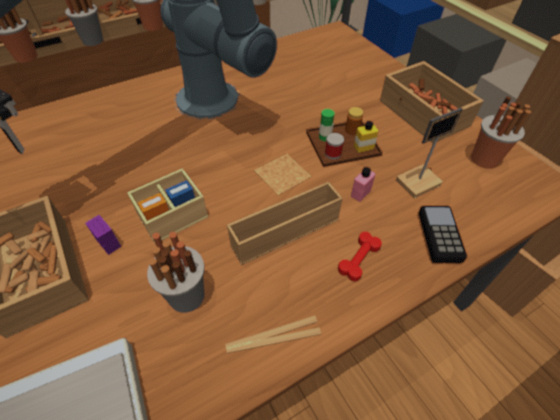

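View pics/side0.png

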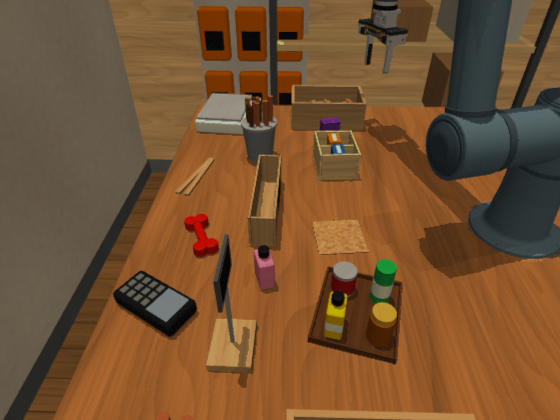

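View pics/wrist0.png

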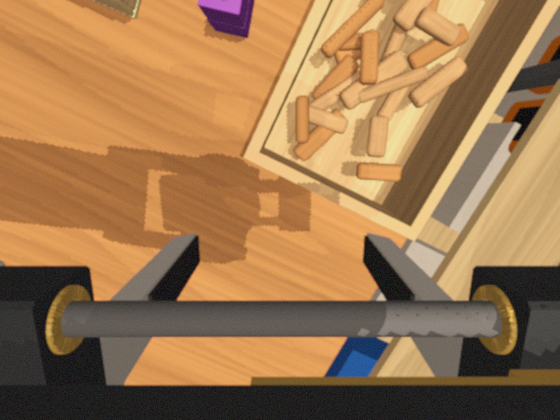

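The overview shows three groups.

- **Rack**, scene (167,205): orange carton at (152,208) and blue carton at (180,193). A purple look-alike stands outside it at (103,234).
- **Tray**, scene (343,142): tube at (327,125), jar at (355,120), can at (335,145) and yellow bottle at (367,137).
- **Others**: the bin is at (287,222), with the pink look-alike at (363,185).

I'll enlarge these next.

```bash
cat > h.py <<'E'
import numpy as np, cv2
from cell import ctrl
def ray(n,u,v,P=None):
    p=P or ctrl.camera_params(n); M=p["camera_from_world"]; R=M[:3,:3]; t=M[:3,3]
    d=R.T@np.array([(u-p["cx"])/p["fx"],-(v-p["cy"])/p["fy"],-1.0]); return -R.T@t,d
def onz(n,u,v,z,P=None):
    o,d=ray(n,u,v,P); return (o+d*(z-o[2])/d[2])[:2]
def proj(n,X,P=None):
    p=P or ctrl.camera_params(n); M=p["camera_from_world"]; c=M[:3,:3]@np.array(X,float)+M[:3,3]
    return np.array([p["cx"]+p["fx"]*c[0]/-c[2], p["cy"]-p["fy"]*c[1]/-c[2]])
def tri(obs):
    A=np.zeros((3,3));b=np.zeros(3)
    for o,d in obs:
        d=d/np.linalg.norm(d);Q=np.eye(3)-np.outer(d,d);A+=Q;b+=Q@o
    X=np.linalg.solve(A,b); return X,[np.linalg.norm((np.eye(3)-np.outer(d,d)/(d@d))@(X-o)) for o,d in obs]
def snap(n,f):
    im=ctrl.snapshot(n)[:,:,::-1].copy(); cv2.imwrite(f"pics/{f}.png",im); return im
def crop(im,x0,y0,x1,y1,s,f):
    c=cv2.resize(im[y0:y1,x0:x1],None,fx=s,fy=s,interpolation=cv2.INTER_CUBIC); 
    for x in range((x0+19)//20*20,x1,20): cv2.putText(c,str(x),((x-x0)*s,10),0,.35,(255,255,255),1); cv2.line(c,((x-x0)*s,12),((x-x0)*s,18),(255,255,255),1)
    for y in range((y0+19)//20*20,y1,20): cv2.putText(c,str(y),(0,(y-y0)*s+4),0,.35,(255,255,255),1)
    cv2.imwrite(f"pics/{f}.png",c)
E
python3 - <<'E'
from h import *
s=cv2.imread("pics/scene0.png"); d=cv2.imread("pics/side0.png")
crop(s,85,165,215,265,6,"c1"); crop(s,220,95,390,265,4,"c2")
crop(s,220,180,350,265,6,"c2b"); crop(d,240,110,370,250,4,"c3");crop(d,300,210,420,360,4,"c4")
E
```

```text
(no output)
```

View pics/c1.png

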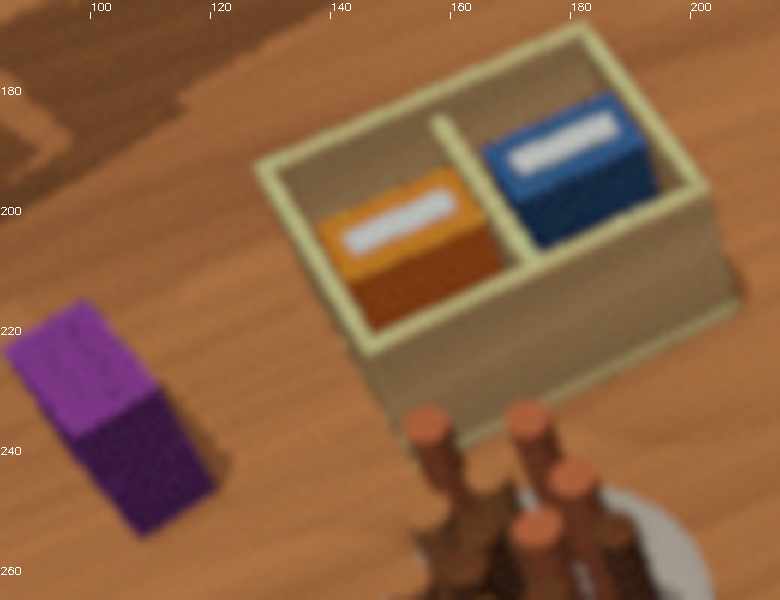

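View pics/c2.png

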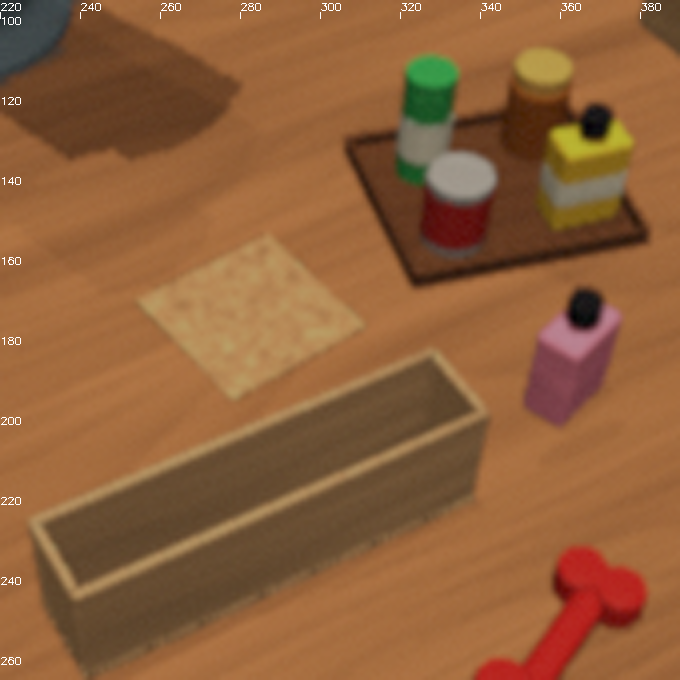

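View pics/c2b.png

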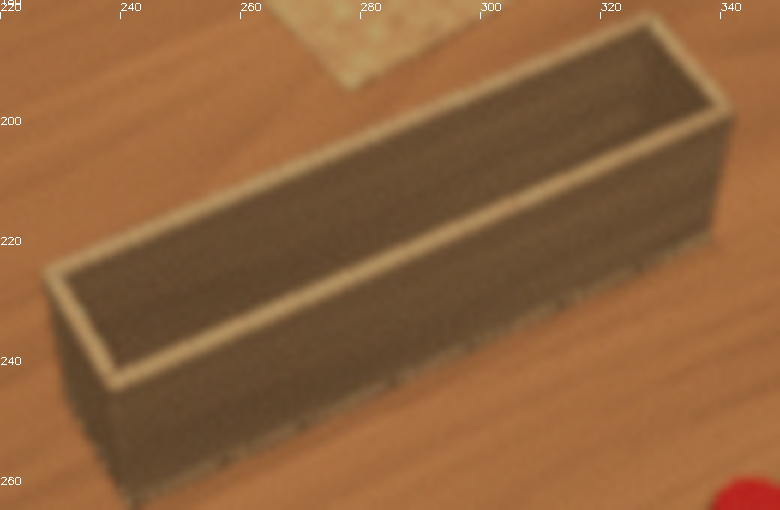

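View pics/c3.png

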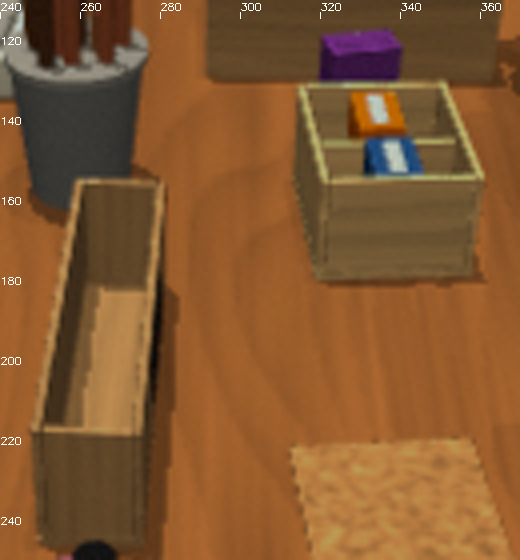

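View pics/c4.png

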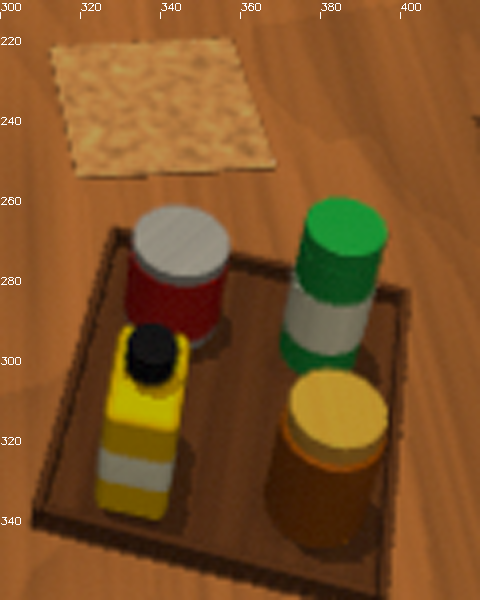

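Matching the description:
- **Orange carton**, scene (152,203): it has the white band and stands in the rack cell. The blue one (180,193) is a bystander and the purple one (103,234) a look-alike.
- **Yellow bottle**, scene (367,137): it stands on the tray. The pink one (363,185) is a look-alike.

Next I'll compute rough poses.

```bash
cat > rough.py <<'E'
from h import *
np.set_printoptions(precision=1,suppress=True)
def show(name,n,pts,z):
    a=np.array([onz(n,*p,z) for p in pts]); c=a.mean(0)
    print(name,n,"ctr",c, a.tolist() and a.round(0).tolist(), "edges",[ (round(float(np.linalg.norm(a[(i+1)%len(a)]-a[i])),1), round(float(np.degrees(np.arctan2(*(a[(i+1)%len(a)]-a[i])[::-1]))),1)) for i in range(len(a))])
show("bin","scene",[(227.5,225.3),(238.7,244.7),(342,197.5),(328.3,182)],90)
show("bin","side",[(258.7,155),(281.2,155),(276.7,217.5),(248.2,217)],90)
show("rack","scene",[(127.5,192.5),(146.7,224.2),(203.3,196.2),(182.5,168.7)],85)
show("rack","side",[(240+297/4,110+85/4),(240+447/4,110+83/4),(240+483/4,110+180/4),(240+322/4,110+180/4)],85)
show("orange","scene",[(138,202),(143.7,212),(166.3,202),(159.2,192.8)],81)
show("orange","side",[(240+347/4,110+94/4),(240+395/4,110+92/4),(240+406/4,110+135/4),(240+353/4,110+135/4)],81)
show("mat","scene",[(254.2,170.5),(278.7,195),(310.7,175.7),(287,153.2)],3)
show("mat","side",[(300+50/4,210+47/4),(300+237/4,210+40/4),(300+275/4,210+170/4),(300+77/4,210+178/4)],3)
show("tray","scene",[(306.2,130),(323.7,166.2),(382,155)],16)
show("tray","side",[(300+113/4,210+228/4),(300+410/4,210+290/4),(300+383/4,210+600/4),(300+33/4,210+525/4)],16)
show("purple","scene",[(86,224),(98,238),(111.5,229.5),(99.5,215)],75)
for nm,a,b,z in [("tube",(328,112.7),(300+344/4,210+225/4),100),("cap",(369.2,123),(300+152/4,210+342/4),101),("can",(335.2,138.7),(300+181/4,210+241/4),65),("jar",(355.7,111.5),(300+338/4,210+408/4),81)]:
    print(nm,onz("scene",*a,z),onz("side",*b,z),tri([ray("scene",*a),ray("side",*b)]))
show("pinkcap","scene",[(365.5,170)],96)
show("bottle shoulder","scene",[(220+550/4,95+130/4),(220+560/4,95+158/4),(220+635/4,95+145/4),(220+620/4,95+120/4)],79)
show("bucket","scene",[(175,270)],120)
show("sign","scene",[(440,125),(420,182)],200)
print("bucket base/pink",onz("side",260,155,0),onz("scene",359,197,0),"signfoot",onz("scene",420,181,15),onz("side",233,345,15),"post top",onz("side",225,245,220))
E
python3 rough.py
```

```text
bin scene ctr [633.  -58.6] [[601.0, -198.0], [662.0, -199.0], [665.0, 81.0], [605.0, 82.0]] edges [(60.9, -1.5), (280.1, 89.4), (59.4, 179.4), (279.2, -90.9)]
bin side ctr [628.6 -59. ] [[658.0, -197.0], [595.0, -199.0], [598.0, 80.0], [663.0, 80.0]] edges [(63.7, -178.4), (278.5, 89.4), (65.1, -0.1), (276.7, -90.9)]
rack scene ctr [ 434.7 -288. ] [[381.0, -367.0], [500.0, -357.0], [486.0, -210.0], [371.0, -219.0]] edges [(119.5, 4.8), (148.0, 95.4), (115.7, -175.4), (148.5, -86.1)]
rack side ctr [ 430.5 -285.5] [[495.0, -356.0], [377.0, -363.0], [368.0, -213.0], [483.0, -210.0]] edges [(118.6, -176.8), (149.4, 93.4), (115.1, 1.6), (146.1, -85.3)]
orange scene ctr [ 437.7 -324.6] [[420.0, -354.0], [458.0, -352.0], [455.0, -294.0], [418.0, -299.0]] edges [(37.5, 3.4), (57.4, 92.8), (37.8, -172.5), (54.7, -86.9)]
orange side ctr [ 436.2 -318.1] [[456.0, -350.0], [418.0, -354.0], [416.0, -285.0], [455.0, -284.0]] edges [(38.2, -173.4), (69.0, 91.8), (39.9, 1.6), (65.7, -89.7)]
mat scene ctr [447.5  41.6] [[397.0, -25.0], [514.0, -11.0], [497.0, 106.0], [382.0, 96.0]] edges [(118.3, 6.8
[... 1010 characters left out ...]
0.8179328083409985), np.float64(0.8179328083408993)])
jar [399.2 327.9] [396.1 330. ] (array([396.5, 329.4,  79.5]), [np.float64(0.9305899882742258), np.float64(0.9305899882740808)])
pinkcap scene ctr [622.8 185.3] [[623.0, 185.0]] edges [(0.0, 0.0)]
bottle shoulder scene ctr [483.2 308.3] [[461.0, 288.0], [489.0, 275.0], [505.0, 331.0], [477.0, 340.0]] edges [(31.5, -24.5), (58.4, 74.3), (29.1, 162.5), (54.6, -107.8)]
bucket scene ctr [ 670.9 -344.5] [[671.0, -344.0]] edges [(0.0, 0.0)]
sign scene ctr [723.5 272.1] [[664.0, 361.0], [783.0, 183.0]] edges [(213.6, -56.4), (213.6, 123.6)]
bucket base/pink [ 668.1 -349.7] [629.7 178.8] signfoot [677.6 354.1] [669.3 360.9] post top [673.1 310.1]
```

{"name": "play_rows", "arguments": {
  "moves": [
    {"x": 151, "y": 262, "z": 0, "roll": 67, "fingers": 0},
    {"x": 151, "y": 262, "z": 0, "roll": 67, "fingers": 0},
    {"x": 151, "y": 262, "z": 0, "roll": 67, "fingers": 0},
    {"x": 151, "y": 262, "z": 0, "roll": 67, "fingers": 0},
    {"x": 151, "y": 262, "z": 0, "roll": 67, "fingers": 0},
    {"x": 151, "y": 262, "z": 0, "roll": 67, "fingers": 0},
    {"x": 151, "y": 262, "z": 0, "roll": 67, "fingers": 0},
    {"x": 151, "y": 262, "z": 0, "roll": 67, "fingers": 0},
    {"x": 151, "y": 262, "z": 0, "roll": 67, "fingers": 0},
    {"x": 151, "y": 262, "z": 0, "roll": 67, "fingers": 0},
    {"x": 151, "y": 262, "z": 0, "roll": 67, "fingers": 0}
  ]
}}

```text
time: 1.07
position: [436.7, -321.3, 219.2]
tool_rot: [-2.159, -2.281, 0.0]
wrist_force: [0.3, 0.0, 0.8]
opening: 0.999
```

```bash
cat >> h.py <<'E'
np.set_printoptions(precision=2,suppress=True)
def st():
    s=ctrl.read_state(); R=cv2.Rodrigues(np.array(s["tool_rot"]))[0]
    print("t",round(s["time"],2),"pos",s["position"],"jaw",round(float(np.degrees(np.arctan2(R[1,1],R[0,1]))),2),"tilt",round(float(np.degrees(np.arccos(-R[2,2]))),2),"F",s["wrist_force"],"T",s["ft_torque"],"open",round(s["opening"],3),"q",np.array(s["joint_positions"])); return s
E
python3 - <<'E'
from h import *
st(); p=ctrl.camera_params("wrist"); im=snap("wrist","w1")
M=p["camera_from_world"]; print("cam",-M[:3,:3].T@M[:3,3])
E
```

```text
t 1.07 pos [ 436.66 -321.3   219.21] jaw 3.15 tilt 0.03 F [0.32 0.02 0.81] T [-0.05 -0.06  0.04] open 0.999 q [-0.84 -0.01  1.83 -0.    1.32 -0.9 ]
cam [ 432.05 -255.74  384.1 ]
```

View pics/w1.png

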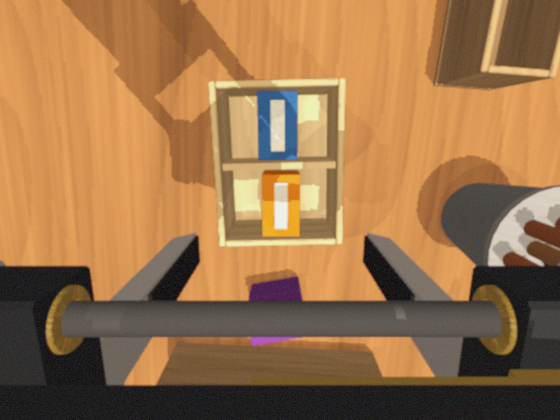

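The wrist view shows the orange carton with its white band at (281,204), in the lower cell, and the blue one at (277,125). I'll measure the orange top face and the rack rim.

```bash
python3 - <<'E'
from h import *
im=cv2.imread("pics/w1.png"); crop(im,200,70,360,255,4,"w1c")
hsv=cv2.cvtColor(im,cv2.COLOR_BGR2HSV)
m=cv2.inRange(hsv,(10,180,150),(20,255,255)); m[:160]=0;m[250:]=0;m[:,:240]=0;m[:,320:]=0
n,l,s,c=cv2.connectedComponentsWithStats(m); i=1+s[1:,4].argmax(); print(s[i])
cn=max(cv2.findContours((l==i).astype(np.uint8),cv2.RETR_EXTERNAL,2)[0],key=cv2.contourArea)
r=cv2.minAreaRect(cn); b=cv2.boxPoints(r)+0; print(r)
P=None
a=np.array([onz("wrist",*p,81) for p in b]); print(a,a.mean(0),[(np.linalg.norm(a[i]-a[i-1]),np.degrees(np.arctan2(*(a[i]-a[i-1])[::-1]))) for i in range(4)])
E
```

```text
[ 262  173   38   64 1488]
((280.5, 204.5), (63.0, 37.0), 90.0)
[[ 416.57 -295.71]
 [ 450.53 -293.91]
 [ 454.5  -354.52]
 [ 418.97 -356.4 ]] [ 435.14 -325.13] [(np.float64(60.73947129400019), np.float64(92.26669278183854)), (np.float64(34.011483191720586), np.float64(3.0260983681214215)), (np.float64(60.735761889041854), np.float64(-86.25804491330138)), (np.float64(35.575324785983575), np.float64(-176.9688851242678))]
```

View pics/w1c.png

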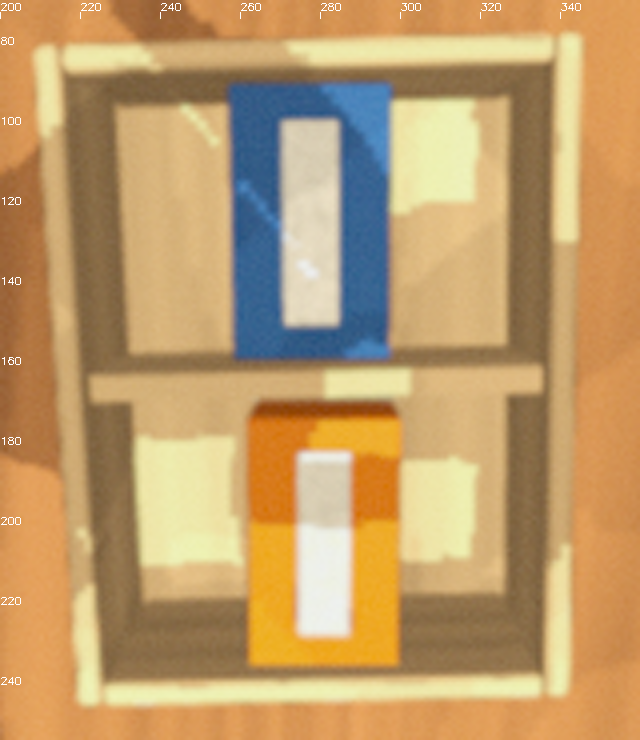

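{"name": "play_rows", "arguments": {
  "moves": [
    {"x": 0, "y": -3, "z": -40, "fingers": 0.34},
    {"x": 0, "y": -3, "z": -80, "fingers": 0.34},
    {"x": 0, "y": -3, "z": -100, "fingers": 0.34},
    {"x": 0, "y": -3, "z": -100, "fingers": 0.34},
    {"x": 0, "y": -3, "z": -100, "fingers": 0.34}
  ]
}}

```text
invalid input
```

```bash
python3 - <<'E'
from h import *
st(); im=snap("wrist","w2"); 
E
```

```text
t 1.12 pos [ 436.52 -321.64  219.23] jaw 3.01 tilt 0.02 F [0.77 0.5  0.02] T [ 0.04 -0.01 -0.07] open 1.002 q [-0.84 -0.01  1.83  0.    1.32 -0.9 ]
```

View pics/w2.png

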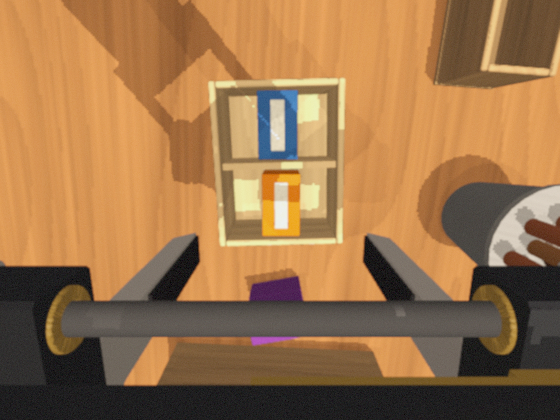

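The call was refused, probably because "roll" was missing from the rows. I'll give every key.

{"name": "play_rows", "arguments": {
  "moves": [
    {"x": 0, "y": -3, "z": -40, "roll": 0, "fingers": 0.34},
    {"x": 0, "y": -3, "z": -80, "roll": 0, "fingers": 0.34},
    {"x": 0, "y": -3, "z": -100, "roll": 0, "fingers": 0.34},
    {"x": 0, "y": -3, "z": -100, "roll": 0, "fingers": 0.34},
    {"x": 0, "y": -3, "z": -100, "roll": 0, "fingers": 0.34}
  ],
  "newtons": 20
}}

```text
time: 1.58
position: [436.0, -324.7, 118.7]
tool_rot: [-2.161, -2.277, -0.0]
wrist_force: [-0.5, -0.3, 0.7]
opening: 0.688
```

```bash
python3 - <<'E'
from h import *
st(); im=snap("wrist","w3"); 
E
```

```text
t 1.58 pos [ 435.97 -324.71  118.74] jaw 2.99 tilt 0.14 F [-0.45 -0.34  0.67] T [-0.02 -0.1  -0.02] open 0.688 q [-0.85  0.12  1.9   0.    1.13 -0.9 ]
```

View pics/w3.png

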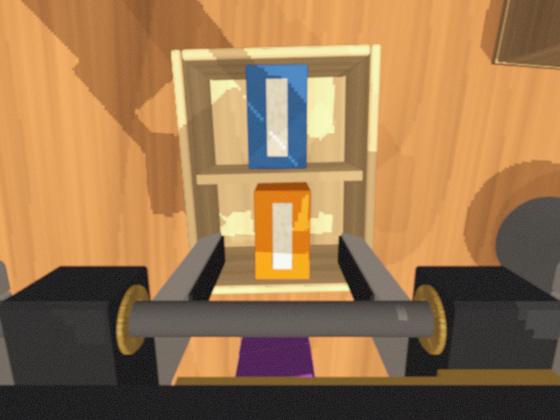

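The jaws straddle the orange carton at (282,230) and lie inside the cell walls. Descend, then close.

{"name": "play_rows", "arguments": {
  "moves": [
    {"x": 0, "y": 0, "z": -25, "roll": 0, "fingers": 0.34},
    {"x": 0, "y": 0, "z": -50, "roll": 0, "fingers": 0.34},
    {"x": 0, "y": 0, "z": -68, "roll": 0, "fingers": 0.34},
    {"x": 0, "y": 0, "z": -68, "roll": 0, "fingers": 0.34},
    {"x": 0, "y": 0, "z": -68, "roll": 0, "fingers": 0.75},
    {"x": 0, "y": 0, "z": -68, "roll": 0, "fingers": 0.75},
    {"x": 0, "y": 0, "z": -68, "roll": 0, "fingers": 0.75},
    {"x": 0, "y": 0, "z": -68, "roll": 0, "fingers": 0.75},
    {"x": 0, "y": 0, "z": -68, "roll": 0, "fingers": 0.75},
    {"x": 0, "y": 0, "z": -68, "roll": 0, "fingers": 0.75}
  ],
  "newtons": 20
}}

```text
time: 2.47
position: [437.3, -325.9, 53.1]
tool_rot: [2.16, 2.278, -0.001]
wrist_force: [-1.1, 1.0, 6.5]
opening: 0.381
```

```bash
python3 - <<'E'
from h import *
st()
E
```

```text
t 2.47 pos [ 437.28 -325.87   53.14] jaw 3.06 tilt 0.14 F [-1.14  1.04  6.54] T [ 0.05  0.19 -0.  ] open 0.381 q [-0.85  0.22  1.93 -0.    0.99 -0.9 ]
```

The opening of 0.381 is 35.8 mm, so the carton is held. Lift it straight up.

{"name": "play_rows", "arguments": {
  "moves": [
    {"x": 0, "y": 0, "z": 10, "roll": 0, "fingers": 0.75},
    {"x": 0, "y": 0, "z": 30, "roll": 0, "fingers": 0.75},
    {"x": 0, "y": 0, "z": 60, "roll": 0, "fingers": 0.75},
    {"x": 0, "y": 0, "z": 90, "roll": 0, "fingers": 0.75},
    {"x": 0, "y": 0, "z": 115, "roll": 0, "fingers": 0.75},
    {"x": 0, "y": 0, "z": 115, "roll": 0, "fingers": 0.75}
  ],
  "newtons": 20
}}

```text
time: 2.97
position: [438.9, -327.4, 172.8]
tool_rot: [2.154, 2.272, -0.001]
wrist_force: [-0.0, -0.9, -1.2]
opening: 0.382
```

```bash
python3 - <<'E'
from h import *
st(); im=snap("wrist","w4"); cv2.imwrite("pics/s4.png",np.hstack([snap("side","sd4")[100:300,230:430],snap("scene","sc4")[110:310,80:330]]))
E
```

```text
t 2.97 pos [ 438.88 -327.36  172.83] jaw 3.07 tilt 0.62 F [-0.01 -0.89 -1.23] T [-0.07 -0.14 -0.02] open 0.382 q [-0.85  0.05  1.87  0.    1.22 -0.9 ]
```

View pics/w4.png

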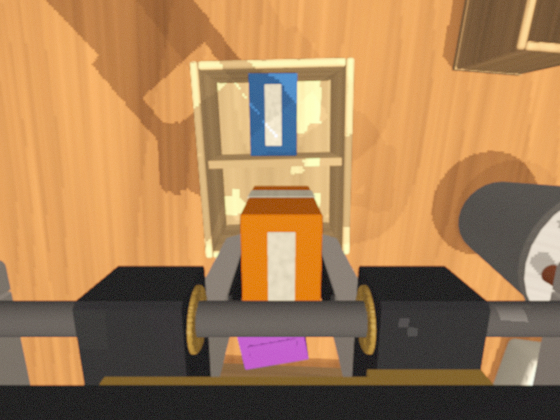

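View pics/s4.png

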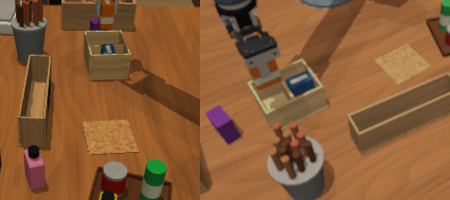

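The orange carton is out and hangs upright, and the blue one at (273,115) is undisturbed. Carry it over the mat.

{"name": "play_rows", "arguments": {
  "moves": [
    {"x": 2, "y": 41, "z": 0, "roll": -1, "fingers": 0.75},
    {"x": 3, "y": 82, "z": 0, "roll": -2, "fingers": 0.75},
    {"x": 4, "y": 123, "z": 0, "roll": -3, "fingers": 0.75},
    {"x": 5, "y": 164, "z": 0, "roll": -3, "fingers": 0.75},
    {"x": 6, "y": 205, "z": -10, "roll": -3, "fingers": 0.75},
    {"x": 7, "y": 246, "z": -30, "roll": -3, "fingers": 0.75},
    {"x": 8, "y": 287, "z": -50, "roll": -3, "fingers": 0.75},
    {"x": 8, "y": 325, "z": -70, "roll": -3, "fingers": 0.75},
    {"x": 8, "y": 355, "z": -80, "roll": -3, "fingers": 0.75},
    {"x": 8, "y": 368, "z": -90, "roll": -3, "fingers": 0.75},
    {"x": 8, "y": 368, "z": -95, "roll": -3, "fingers": 0.75},
    {"x": 8, "y": 368, "z": -95, "roll": -3, "fingers": 0.75}
  ],
  "newtons": 20
}}

```text
time: 4.12
position: [442.0, 43.7, 68.6]
tool_rot: [-2.215, -2.221, 0.006]
wrist_force: [0.3, 0.2, -1.9]
opening: 0.382
```

```bash
python3 - <<'E'
from h import *
st(); im=snap("scene","sc5"); crop(im,220,95,390,245,4,"sc5c")
E
```

```text
t 4.12 pos [442.    43.74  68.62] jaw 0.17 tilt 0.35 F [ 0.28  0.25 -1.9 ] T [-0.09 -0.11 -0.03] open 0.382 q [-0.16 -0.04  2.17 -0.    1.02 -0.16]
```

View pics/sc5c.png

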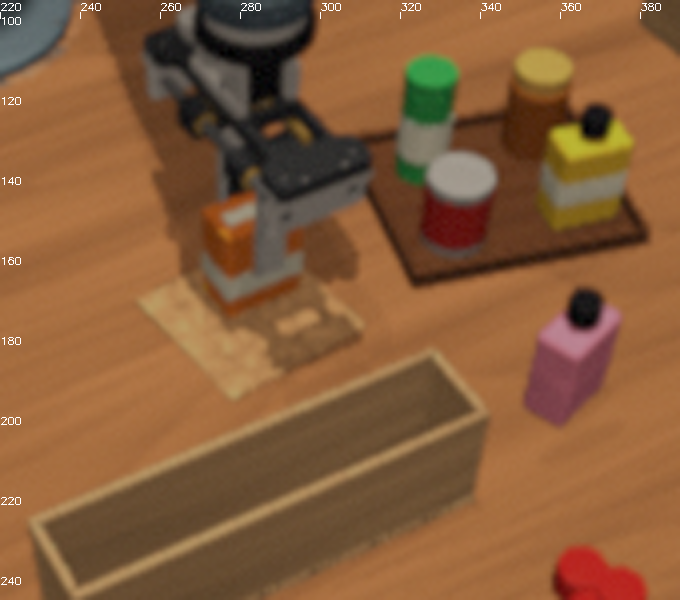

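The carton hangs over the mat, clear of everything. Lower it gently.

{"name": "play_rows", "arguments": {
  "moves": [
    {"x": 0, "y": 0, "z": -8, "roll": 0, "fingers": 0.75},
    {"x": 0, "y": 0, "z": -14, "roll": 0, "fingers": 0.75},
    {"x": 0, "y": 0, "z": -17, "roll": 0, "fingers": 0.75},
    {"x": 0, "y": 0, "z": -19, "roll": 0, "fingers": 0.75},
    {"x": 0, "y": 0, "z": -20, "roll": 0, "fingers": 0.75},
    {"x": 0, "y": 0, "z": -20, "roll": 0, "fingers": 0.75},
    {"x": 0, "y": 0, "z": -20, "roll": 0, "fingers": 0.75}
  ],
  "newtons": 20
}}

```text
time: 4.75
position: [444.7, 42.9, 51.6]
tool_rot: [2.22, 2.222, 0.0]
wrist_force: [-0.2, -0.0, -2.0]
opening: 0.382
```

```bash
python3 - <<'E'
from h import *
st()
E
```

```text
t 4.75 pos [444.74  42.9   51.64] jaw 0.04 tilt 0.02 F [-0.24 -0.04 -2.04] T [-0.01 -0.08 -0.04] open 0.382 q [-0.16  0.    2.17  0.    0.97 -0.16]
```

{"name": "play_rows", "arguments": {
  "moves": [
    {"x": 0, "y": 0, "z": -1, "roll": 0, "fingers": 0.75},
    {"x": 0, "y": 0, "z": -2, "roll": 0, "fingers": 0.75},
    {"x": 0, "y": 0, "z": -2, "roll": 0, "fingers": 0.75}
  ]
}}

```text
time: 5.0
position: [444.9, 43.0, 50.1]
tool_rot: [2.22, 2.223, 0.0]
wrist_force: [-1.8, 1.0, 3.9]
opening: 0.382
```

```bash
python3 - <<'E'
from h import *
st()
E
```

```text
t 5.0 pos [444.92  43.05  50.14] jaw 0.07 tilt 0.02 F [-1.78  0.96  3.94] T [-0.09  0.31 -0.02] open 0.382 q [-0.16  0.    2.17 -0.    0.97 -0.16]
```

It made contact with about 6 N. Release, rise and start the turn.

{"name": "play_rows", "arguments": {
  "moves": [
    {"x": 0, "y": 0, "z": 0, "roll": 0, "fingers": 0.4},
    {"x": 0, "y": 0, "z": 0, "roll": 0, "fingers": 0.3},
    {"x": 0, "y": 0, "z": 0, "roll": 0, "fingers": 0.2},
    {"x": 0, "y": 0, "z": 0, "roll": 0, "fingers": 0.1},
    {"x": 0, "y": 0, "z": 30, "roll": 0, "fingers": 0.1},
    {"x": 0, "y": 0, "z": 58, "roll": 0, "fingers": 0.1},
    {"x": 0, "y": 0, "z": 58, "roll": -7, "fingers": 0.1},
    {"x": 0, "y": 0, "z": 58, "roll": -14, "fingers": 0.1},
    {"x": 0, "y": 0, "z": 58, "roll": -21, "fingers": 0.1},
    {"x": 0, "y": 0, "z": 58, "roll": -28, "fingers": 0.1},
    {"x": 0, "y": 0, "z": 58, "roll": -35, "fingers": 0.1},
    {"x": 0, "y": 0, "z": 58, "roll": -42, "fingers": 0.1}
  ]
}}

```text
time: 6.0
position: [444.5, 43.1, 107.4]
tool_rot: [2.873, 1.271, 0.0]
wrist_force: [0.3, -0.0, -0.3]
opening: 0.9
```

{"name": "play_rows", "arguments": {
  "moves": [
    {"x": 0, "y": 0, "z": 0, "roll": -7, "fingers": 0.1},
    {"x": 0, "y": 0, "z": 0, "roll": -14, "fingers": 0.1},
    {"x": 0, "y": 0, "z": 0, "roll": -21, "fingers": 0.1},
    {"x": 0, "y": 0, "z": 0, "roll": -28, "fingers": 0.1},
    {"x": 0, "y": 0, "z": 0, "roll": -35, "fingers": 0.1},
    {"x": 0, "y": 0, "z": 0, "roll": -42, "fingers": 0.1},
    {"x": 0, "y": 0, "z": 0, "roll": -48, "fingers": 0.1},
    {"x": 0, "y": 0, "z": 0, "roll": -48, "fingers": 0.1}
  ]
}}

```text
time: 6.67
position: [444.5, 43.1, 107.4]
tool_rot: [-3.142, 0.001, 0.0]
wrist_force: [-0.0, -1.1, 0.2]
opening: 0.902
```

```bash
python3 - <<'E'
from h import *
st(); im=snap("wrist","w6"); 
E
```

```text
t 6.67 pos [444.48  43.06 107.35] jaw -90.04 tilt 0.0 F [-0.05 -1.08  0.16] T [0.03 0.04 0.01] open 0.902 q [-0.16 -0.11  2.15  0.    1.1   1.41]
```

View pics/w6.png

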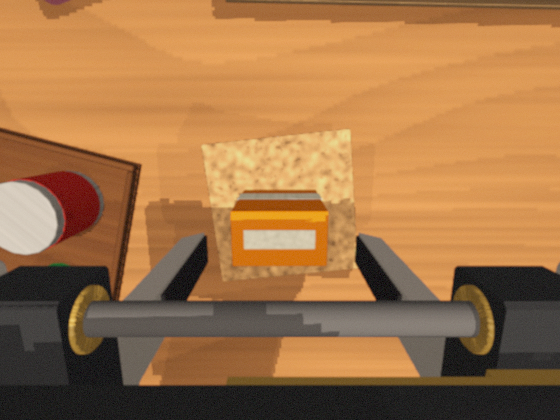

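The carton stands upright on the mat at (280,237), centred between the jaws, which now lie along its 60 mm width. Descend and grip.

{"name": "play_rows", "arguments": {
  "moves": [
    {"x": 0, "y": 0, "z": -30, "roll": 0, "fingers": 0.1},
    {"x": 0, "y": 0, "z": -50, "roll": 0, "fingers": 0.1},
    {"x": 0, "y": 0, "z": -56, "roll": 0, "fingers": 0.1},
    {"x": 0, "y": 0, "z": -56, "roll": 0, "fingers": 0.25},
    {"x": 0, "y": 0, "z": -56, "roll": 0, "fingers": 0.5},
    {"x": 0, "y": 0, "z": -56, "roll": 0, "fingers": 0.5},
    {"x": 0, "y": 0, "z": -56, "roll": 0, "fingers": 0.5},
    {"x": 0, "y": 0, "z": -56, "roll": 0, "fingers": 0.5},
    {"x": 0, "y": 0, "z": -45, "roll": 0, "fingers": 0.5},
    {"x": 0, "y": 0, "z": -20, "roll": 0, "fingers": 0.5},
    {"x": 0, "y": 0, "z": 10, "roll": 0, "fingers": 0.5},
    {"x": 0, "y": 0, "z": 45, "roll": 0, "fingers": 0.5}
  ],
  "newtons": 20
}}

```text
time: 7.72
position: [443.1, 43.2, 152.5]
tool_rot: [-3.141, -0.002, 0.005]
wrist_force: [1.1, 0.2, -1.6]
opening: 0.634
```

```bash
python3 - <<'E'
from h import *
st()
E
```

```text
t 7.72 pos [443.06  43.25 152.45] jaw -89.93 tilt 0.19 F [ 1.05  0.21 -1.64] T [ 0.07 -0.05  0.06] open 0.634 q [-0.16 -0.18  2.12 -0.    1.2   1.41]
```

{"name": "play_rows", "arguments": {
  "moves": [
    {"x": 20, "y": -20, "z": 12, "roll": 0, "fingers": 0.5},
    {"x": 46, "y": -44, "z": 18, "roll": -0.7, "fingers": 0.5},
    {"x": 74, "y": -70, "z": 18, "roll": -0.7, "fingers": 0.5},
    {"x": 102, "y": -97, "z": 18, "roll": -0.7, "fingers": 0.5},
    {"x": 130, "y": -124, "z": 18, "roll": -0.7, "fingers": 0.5},
    {"x": 156, "y": -149, "z": 18, "roll": -0.7, "fingers": 0.5},
    {"x": 176, "y": -168, "z": 18, "roll": -0.7, "fingers": 0.5},
    {"x": 186, "y": -177, "z": 18, "roll": -0.7, "fingers": 0.5},
    {"x": 186, "y": -177, "z": 18, "roll": -0.7, "fingers": 0.5},
    {"x": 186, "y": -177, "z": 18, "roll": -0.7, "fingers": 0.5}
  ]
}}

```text
time: 8.55
position: [630.3, -134.0, 170.1]
tool_rot: [-3.141, 0.018, 0.001]
wrist_force: [-0.5, -0.6, -1.3]
opening: 0.638
```

```bash
python3 - <<'E'
from h import *
st(); im=snap("wrist","w7"); st(); im=snap("scene","sc7"); crop(im,170,95,370,265,4,"sc7c"); im=snap("side","sd7"); crop(im,220,50,340,250,3,"sd7c")
E
```

```text
t 8.55 pos [ 630.27 -134.05  170.06] jaw -90.67 tilt 0.06 F [-0.47 -0.64 -1.34] T [0.01 0.04 0.  ] open 0.638 q [-0.39  0.28  1.61  0.    1.25  1.2 ]
t 8.6 pos [ 629.86 -133.38  170.08] jaw -90.63 tilt 0.07 F [ 0.38 -0.3  -1.5 ] T [ 0.05  0.05 -0.04] open 0.639 q [-0.38  0.28  1.61  0.    1.25  1.2 ]
```

View pics/w7.png

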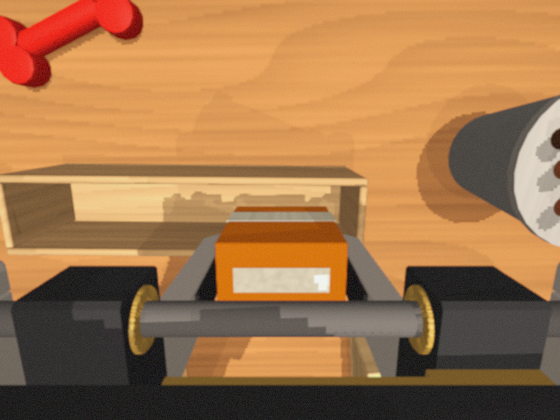

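View pics/sc7c.png

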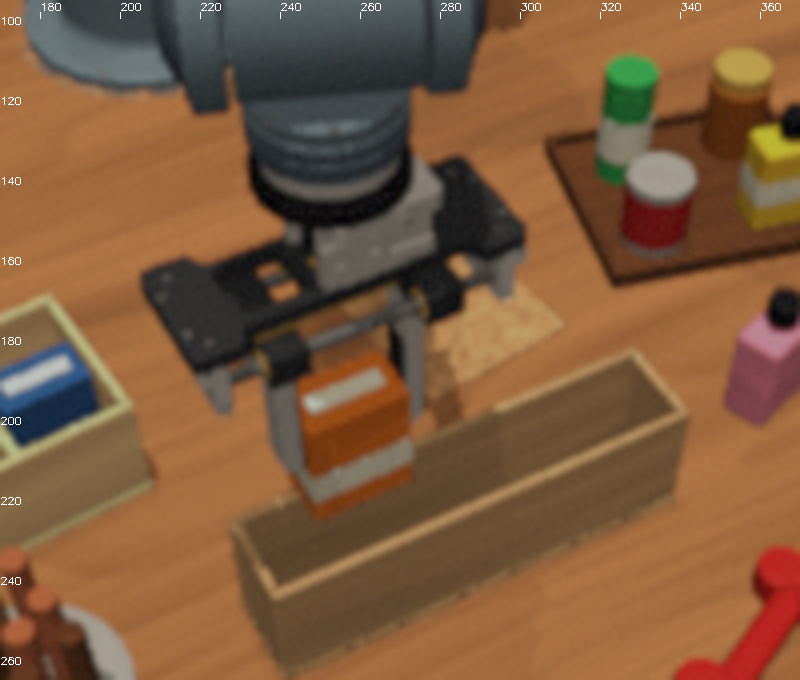

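View pics/sd7c.png

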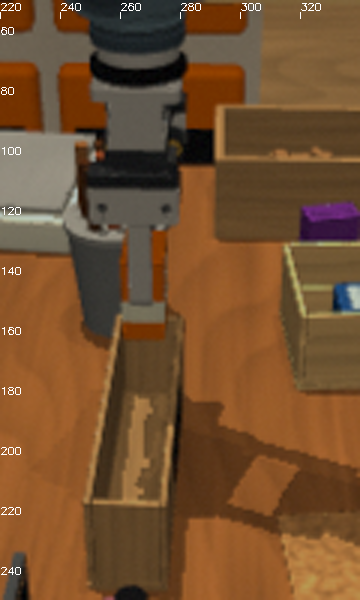

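The carton hangs level over the bin's -y end. The wrist view shows the far rim at row ~180 and the near rim at row ~250. I'll measure the rim rows there.

```bash
python3 - <<'E'
from h import *
im=cv2.imread("pics/w7.png"); crop(im,0,150,390,270,2,"w7c")
g=cv2.cvtColor(im,cv2.COLOR_BGR2GRAY).astype(int)
for c in (60,110,160): print(c,list(zip(range(172,190),g[172:190,c])),list(zip(range(240,262),g[240:262,c])))
for p in [(60,176.5),(60,183.5),(160,176.5),(160,183.5),(60,249),(60,255),(160,247),(160,253)]: print(p,onz("wrist",*p,90))
E
```

```text
60 [(172, np.int64(111)), (173, np.int64(107)), (174, np.int64(112)), (175, np.int64(141)), (176, np.int64(179)), (177, np.int64(199)), (178, np.int64(208)), (179, np.int64(204)), (180, np.int64(201)), (181, np.int64(188)), (182, np.int64(165)), (183, np.int64(129)), (184, np.int64(97)), (185, np.int64(92)), (186, np.int64(92)), (187, np.int64(95)), (188, np.int64(97)), (189, np.int64(98))] [(240, np.int64(112)), (241, np.int64(107)), (242, np.int64(108)), (243, np.int64(112)), (244, np.int64(112)), (245, np.int64(110)), (246, np.int64(106)), (247, np.int64(108)), (248, np.int64(141)), (249, np.int64(177)), (250, np.int64(196)), (251, np.int64(205)), (252, np.int64(203)), (253, np.int64(199)), (254, np.int64(189)), (255, np.int64(181)), (256, np.int64(179)), (257, np.int64(181)), (258, np.int64(178)), (259, np.int64(175)), (260, np.int64(169)), (261, np.int64(170))]
110 [(172, np.int64(111)), (173, np.int64(106)), (174, np.int64(107)), (175, np.int64(123)), (176, np.int64(170)), (177, np.int64(199)), (178, np.int64(209)), (179, np.int64(209)), (180, np.int64(206)), (181, np.int64(202
[... 1067 characters left out ...]
(240, np.int64(105)), (241, np.int64(102)), (242, np.int64(102)), (243, np.int64(96)), (244, np.int64(96)), (245, np.int64(95)), (246, np.int64(100)), (247, np.int64(101)), (248, np.int64(101)), (249, np.int64(118)), (250, np.int64(135)), (251, np.int64(148)), (252, np.int64(151)), (253, np.int64(152)), (254, np.int64(146)), (255, np.int64(153)), (256, np.int64(167)), (257, np.int64(180)), (258, np.int64(181)), (259, np.int64(180)), (260, np.int64(179)), (261, np.int64(178))]
(60, 176.5) [662.58  30.82]
(60, 183.5) [657.31  31.69]
(160, 176.5) [661.82 -43.73]
(160, 183.5) [656.56 -43.23]
(60, 249) [605.43  40.23]
(60, 255) [600.42  41.06]
(160, 247) [606.3  -38.47]
(160, 253) [601.3  -37.99]
```

View pics/w7c.png

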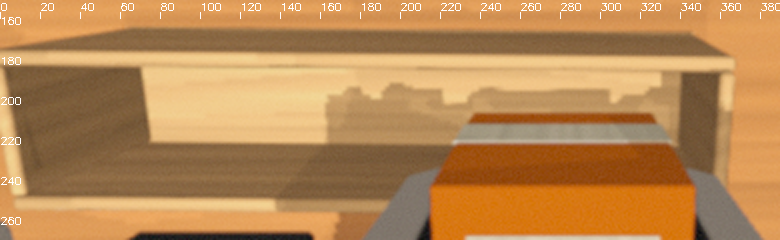

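The bin axis comes out at x ≈ 630 at y = -135 with yaw ≈ -0.8°, which matches the hand pose. Lower.

{"name": "play_rows", "arguments": {
  "moves": [
    {"x": -1, "y": -1, "z": -10, "roll": 0, "fingers": 0.5},
    {"x": -1, "y": -1, "z": -25, "roll": 0, "fingers": 0.5},
    {"x": -1, "y": -1, "z": -40, "roll": 0, "fingers": 0.5},
    {"x": -1, "y": -1, "z": -55, "roll": 0, "fingers": 0.5},
    {"x": -1, "y": -1, "z": -70, "roll": 0, "fingers": 0.5},
    {"x": -1, "y": -1, "z": -85, "roll": 0, "fingers": 0.5},
    {"x": -1, "y": -1, "z": -97, "roll": 0, "fingers": 0.5},
    {"x": -1, "y": -1, "z": -106, "roll": 0, "fingers": 0.5},
    {"x": -1, "y": -1, "z": -109, "roll": 0, "fingers": 0.5},
    {"x": -1, "y": -1, "z": -111, "roll": 0, "fingers": 0.5},
    {"x": -1, "y": -1, "z": -112, "roll": 0, "fingers": 0.5}
  ]
}}

```text
time: 9.62
position: [629.9, -135.1, 58.8]
tool_rot: [3.141, -0.018, 0.001]
wrist_force: [-0.0, -0.0, -1.3]
opening: 0.64
```

```bash
python3 - <<'E'
from h import *
st()
E
```

```text
t 9.62 pos [ 629.92 -135.08   58.76] jaw -90.64 tilt 0.05 F [-0.03 -0.   -1.3 ] T [ 0.07  0.04 -0.02] open 0.64 q [-0.39  0.41  1.66 -0.    1.06  1.2 ]
```

{"name": "play_rows", "arguments": {
  "moves": [
    {"x": 0, "y": 0, "z": -1, "roll": 0, "fingers": 0.5},
    {"x": 0, "y": 0, "z": -2, "roll": 0, "fingers": 0.5},
    {"x": 0, "y": 0, "z": -3, "roll": 0, "fingers": 0.5},
    {"x": 0, "y": 0, "z": -4, "roll": 0, "fingers": 0.5},
    {"x": 0, "y": 0, "z": -4, "roll": 0, "fingers": 0.5},
    {"x": 0, "y": 0, "z": -4, "roll": 0, "fingers": 0.5}
  ]
}}

```text
time: 10.12
position: [630.1, -135.2, 55.8]
tool_rot: [3.141, -0.018, 0.002]
wrist_force: [-2.8, 0.1, 6.6]
opening: 0.64
```

```bash
python3 - <<'E'
from h import *
st()
E
```

```text
t 10.12 pos [ 630.11 -135.16   55.83] jaw -90.64 tilt 0.06 F [-2.81  0.1   6.61] T [ 0.24  0.47 -0.03] open 0.64 q [-0.39  0.42  1.66 -0.    1.06  1.2 ]
```

It made contact near the expected height. Open by about 5 mm a side, then rise straight up.

{"name": "play_rows", "arguments": {
  "moves": [
    {"x": 0, "y": 0, "z": -4, "roll": 0, "fingers": 0.33},
    {"x": 0, "y": 0, "z": -4, "roll": 0, "fingers": 0.28},
    {"x": 0, "y": 0, "z": -4, "roll": 0, "fingers": 0.24},
    {"x": 0, "y": 0, "z": -4, "roll": 0, "fingers": 0.24},
    {"x": 0, "y": 0, "z": 5, "roll": 0, "fingers": 0.24},
    {"x": 0, "y": 0, "z": 25, "roll": 0, "fingers": 0.24},
    {"x": 0, "y": 0, "z": 50, "roll": 0, "fingers": 0.24},
    {"x": 0, "y": 0, "z": 80, "roll": 0, "fingers": 0.24},
    {"x": 0, "y": 0, "z": 105, "roll": 0, "fingers": 0.24}
  ]
}}

```text
time: 10.87
position: [629.9, -135.0, 162.0]
tool_rot: [3.141, -0.018, 0.002]
wrist_force: [0.1, -0.1, 0.9]
opening: 0.76
```

```bash
python3 - <<'E'
from h import *
st(); im=snap("wrist","w8"); crop(im,0,130,400,290,2,"w8c"); im=snap("scene","sc8"); crop(im,220,170,350,270,5,"sc8c")
E
```

```text
t 10.87 pos [ 629.86 -135.05  161.96] jaw -90.64 tilt 0.08 F [ 0.07 -0.06  0.9 ] T [-0.03  0.03 -0.01] open 0.76 q [-0.39  0.28  1.62  0.    1.24  1.2 ]
```

View pics/w8c.png

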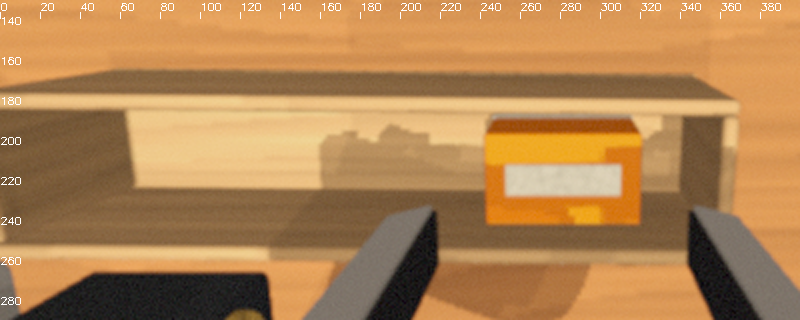

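View pics/sc8c.png

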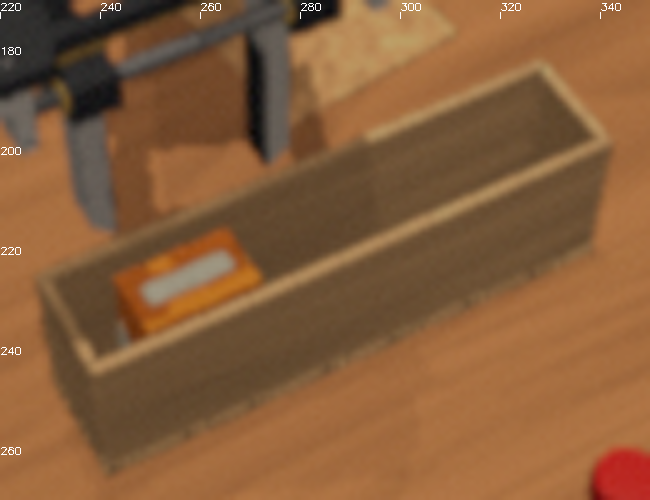

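The carton stands upright in the bin: top face at (282,220) in the wrist view, inside both rims. Now go to the tube at about (380,235).

{"name": "play_rows", "arguments": {
  "moves": [
    {"x": -15, "y": 22, "z": 20, "roll": 0, "fingers": 0.36},
    {"x": -35, "y": 52, "z": 35, "roll": 0, "fingers": 0.36},
    {"x": -57, "y": 85, "z": 40, "roll": 0, "fingers": 0.36},
    {"x": -80, "y": 119, "z": 40, "roll": 0, "fingers": 0.36},
    {"x": -103, "y": 153, "z": 40, "roll": 0, "fingers": 0.36},
    {"x": -126, "y": 187, "z": 40, "roll": 0, "fingers": 0.36},
    {"x": -149, "y": 221, "z": 40, "roll": 0, "fingers": 0.36},
    {"x": -172, "y": 255, "z": 40, "roll": 0, "fingers": 0.36},
    {"x": -195, "y": 289, "z": 40, "roll": 0, "fingers": 0.36},
    {"x": -218, "y": 323, "z": 40, "roll": 0, "fingers": 0.36},
    {"x": -237, "y": 352, "z": 40, "roll": 0, "fingers": 0.36},
    {"x": -249, "y": 371, "z": 40, "roll": 0, "fingers": 0.36}
  ]
}}

```text
time: 11.97
position: [378.0, 238.0, 198.8]
tool_rot: [-3.141, 0.014, 0.002]
wrist_force: [0.6, -0.5, -0.1]
opening: 0.644
```

{"name": "play_rows", "arguments": {
  "moves": [
    {"x": 0, "y": 0, "z": 0, "roll": 0, "fingers": 0.36},
    {"x": 0, "y": 0, "z": 0, "roll": 0, "fingers": 0.36},
    {"x": 0, "y": 0, "z": 0, "roll": 0, "fingers": 0.36}
  ]
}}

```text
time: 12.22
position: [380.7, 235.5, 199.1]
tool_rot: [3.141, -0.018, -0.0]
wrist_force: [0.6, 0.0, 0.3]
opening: 0.64
```

```bash
python3 - <<'E'
from h import *
st(); im=snap("wrist","w9")
hsv=cv2.cvtColor(im,cv2.COLOR_BGR2HSV)
m=cv2.inRange(hsv,(50,120,60),(80,255,255)); n,l,s,c=cv2.connectedComponentsWithStats(m)
for i in range(1,n):
    if s[i,4]>60: print(s[i],c[i])
E
```

```text
t 12.22 pos [380.74 235.53 199.12] jaw -90.66 tilt 0.03 F [0.64 0.03 0.3 ] T [ 0.03  0.07 -0.02] open 0.64 q [ 0.3  -0.23  2.08 -0.    1.3   1.88]
[ 257  185   48   50 1856] [280.52 210.15]
```

View pics/w9.png

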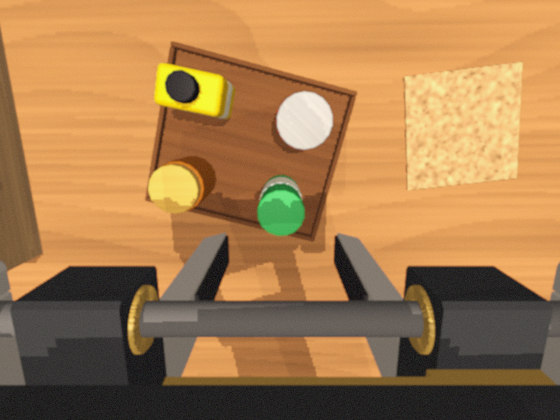

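The wrist view shows the green lid at (281,212), the can at (304,121), the jar at (176,188) and the yellow bottle at (189,89) with its cap at (182,88). I'll cast the lid and the bottle.

```bash
python3 - <<'E'
from h import *
im=cv2.imread("pics/w9.png"); hsv=cv2.cvtColor(im,cv2.COLOR_BGR2HSV)
crop(im,130,40,360,250,3,"w9c")
m=cv2.inRange(hsv,(50,150,120),(80,255,255)); cn=max(cv2.findContours(m,0,2)[0],key=cv2.contourArea); (x,y),r=cv2.minEnclosingCircle(cn); print("lid",x,y,r,onz("wrist",x,y,100))
m=cv2.inRange(hsv,(25,150,200),(35,255,255)); m[:,240:]=0; m[150:]=0; m=cv2.morphologyEx(m,cv2.MORPH_CLOSE,np.ones((3,3)));cn=max(cv2.findContours(m,0,2)[0],key=cv2.contourArea); print(cv2.boundingRect(cn))
b=cv2.boxPoints(cv2.minAreaRect(cn)); a=np.array([onz("wrist",*p,79) for p in b]); print(b,a,a.mean(0),[(np.linalg.norm(a[i]-a[i-1]),np.degrees(np.arctan2(*(a[i]-a[i-1])[::-1]))) for i in range(4)])
g=im.max(2); m=((g<50)*255).astype(np.uint8); m[:65]=0;m[110:]=0;m[:,:160]=0;m[:,205:]=0
cn=max(cv2.findContours(m,0,2)[0],key=cv2.contourArea);(x,y),r=cv2.minEnclosingCircle(cn);print("cap",x,y,r,onz("wrist",x,y,101))
E
```

```text
lid 280.93023681640625 210.2558135986328 24.00010871887207 [381.72 234.56]
(155, 63, 68, 52)
[[150.39 101.71]
 [158.7   61.85]
 [225.35  75.74]
 [217.04 115.59]] [[469.9  340.94]
 [500.31 331.13]
 [489.21 278.22]
 [458.22 286.7 ]] [479.41 309.25] [(np.float64(55.475002005814076), np.float64(77.84273802045597)), (np.float64(31.950977863025116), np.float64(-17.877737219830994)), (np.float64(54.05893895919837), np.float64(-101.84658404878435)), (np.float64(32.13365500144308), np.float64(164.6889583194432))]
cap 186.5 89.0 13.200478553771973 [476.89 304.54]
```

View pics/w9c.png

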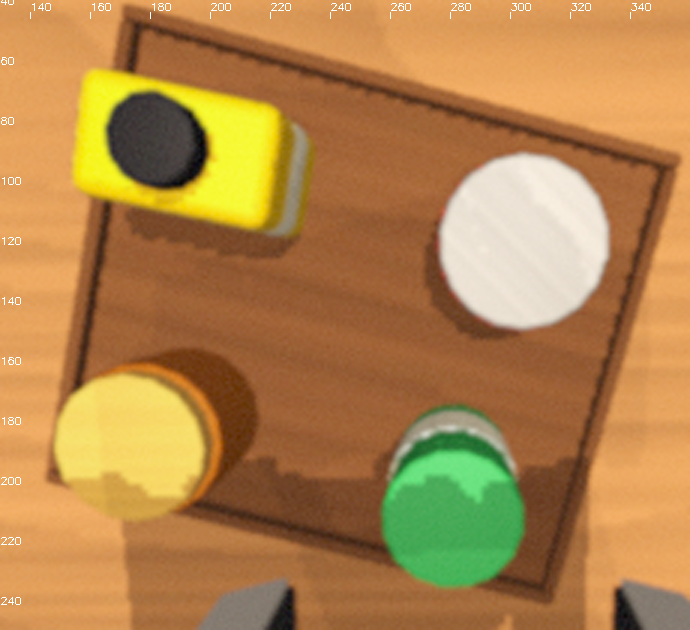

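Tube ≈ (380.3,235.0), so the hand is centred over it. Descend and grip.

{"name": "play_rows", "arguments": {
  "moves": [
    {"x": 0, "y": 0, "z": -35, "roll": 0, "fingers": 0.36},
    {"x": 0, "y": 0, "z": -70, "roll": 0, "fingers": 0.36},
    {"x": 0, "y": 0, "z": -100, "roll": 0, "fingers": 0.36},
    {"x": 0, "y": 0, "z": -125, "roll": 0, "fingers": 0.36},
    {"x": 0, "y": 0, "z": -139, "roll": 0, "fingers": 0.36},
    {"x": 0, "y": 0, "z": -139, "roll": 0, "fingers": 0.36},
    {"x": 0, "y": 0, "z": -139, "roll": 0, "fingers": 0.7},
    {"x": 0, "y": 0, "z": -139, "roll": 0, "fingers": 0.7},
    {"x": 0, "y": 0, "z": -139, "roll": 0, "fingers": 0.7},
    {"x": 0, "y": 0, "z": -139, "roll": 0, "fingers": 0.7},
    {"x": 0, "y": 0, "z": -139, "roll": 0, "fingers": 0.7}
  ]
}}

```text
time: 13.18
position: [381.9, 236.2, 62.0]
tool_rot: [-3.141, 0.017, -0.005]
wrist_force: [1.0, -1.2, 4.0]
opening: 0.42
```

```bash
python3 - <<'E'
from h import *
st()
E
```

```text
t 13.18 pos [381.92 236.25  61.96] jaw -90.63 tilt 0.19 F [ 0.97 -1.24  4.03] T [-0.17 -0.03 -0.04] open 0.42 q [ 0.3  -0.02  2.16 -0.    0.99  1.88]
```

{"name": "play_rows", "arguments": {
  "moves": [
    {"x": 0, "y": 0, "z": 10, "roll": 0, "fingers": 0.7},
    {"x": 0, "y": 0, "z": 35, "roll": 0, "fingers": 0.7},
    {"x": 0, "y": 0, "z": 70, "roll": 0, "fingers": 0.7},
    {"x": 0, "y": 0, "z": 105, "roll": 0, "fingers": 0.7},
    {"x": 0, "y": 0, "z": 120, "roll": 0, "fingers": 0.7},
    {"x": 15, "y": -18, "z": 120, "roll": 0, "fingers": 0.7},
    {"x": 37, "y": -43, "z": 120, "roll": 0, "fingers": 0.7},
    {"x": 62, "y": -72, "z": 120, "roll": 0, "fingers": 0.7},
    {"x": 88, "y": -102, "z": 120, "roll": 0, "fingers": 0.7},
    {"x": 114, "y": -133, "z": 120, "roll": 0, "fingers": 0.7},
    {"x": 140, "y": -164, "z": 120, "roll": 0, "fingers": 0.7},
    {"x": 166, "y": -194, "z": 120, "roll": 0, "fingers": 0.7}
  ]
}}

```text
time: 14.18
position: [547.2, 40.5, 181.0]
tool_rot: [-3.141, 0.018, -0.0]
wrist_force: [-0.0, 1.3, -1.9]
opening: 0.42
```

{"name": "play_rows", "arguments": {
  "moves": [
    {"x": 26, "y": -30, "z": 0, "roll": 0, "fingers": 0.7},
    {"x": 50, "y": -58, "z": 0, "roll": 0, "fingers": 0.7},
    {"x": 70, "y": -82, "z": 0, "roll": 0, "fingers": 0.7},
    {"x": 84, "y": -98, "z": 0, "roll": 0, "fingers": 0.7},
    {"x": 84, "y": -98, "z": 0, "roll": 0, "fingers": 0.7},
    {"x": 84, "y": -98, "z": 0, "roll": 0, "fingers": 0.7},
    {"x": 84, "y": -98, "z": 0, "roll": 0, "fingers": 0.7}
  ]
}}

```text
time: 14.77
position: [629.8, -55.1, 180.4]
tool_rot: [-3.141, 0.017, 0.002]
wrist_force: [-0.3, -0.1, -0.7]
opening: 0.42
```

```bash
python3 - <<'E'
from h import *
st(); im=snap("wrist","w10"); im=snap("scene","sc10"); crop(im,190,95,390,265,4,"sc10c")
E
```

```text
t 14.77 pos [629.81 -55.14 180.41] jaw -90.62 tilt 0.07 F [-0.3  -0.08 -0.68] T [ 0.03 -0.01 -0.03] open 0.42 q [-0.27  0.24  1.64  0.    1.27  1.31]
```

View pics/w10.png

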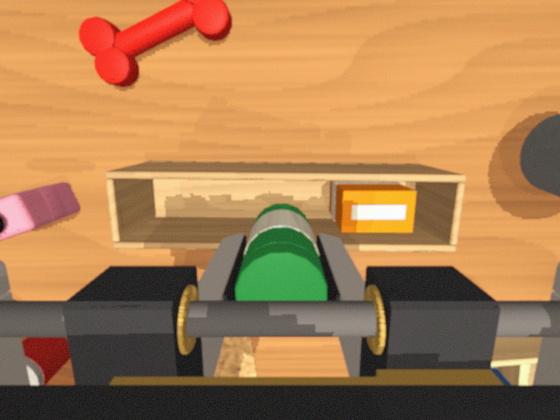

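View pics/sc10c.png

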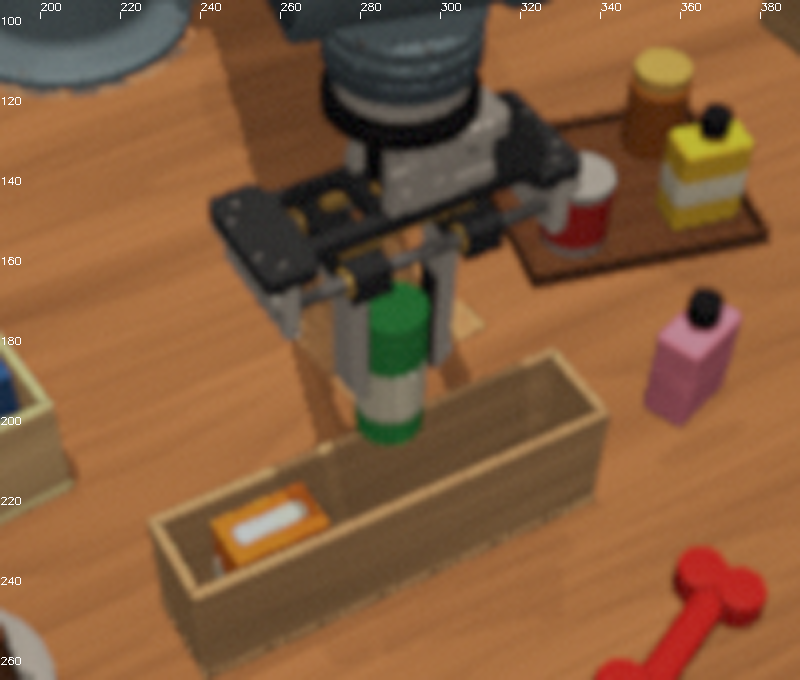

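The carton stands at (374,207) in the wrist view, and the tube hangs over the free middle. I'll check the gap and the rim line.

```bash
python3 - <<'E'
from h import *
im=cv2.imread("pics/w10.png"); crop(im,100,150,480,310,2,"w10c")
g=cv2.cvtColor(im,cv2.COLOR_BGR2GRAY).astype(int)
for c in (180,220,300,345):
    print(c,[(r,g[r,c]) for r in range(170,186)])
for c in (130,180,210,360,420): print(c,[(r,g[r,c]) for r in range(236,256)])
print("carton",[onz("wrist",u,v,81) for u,v in [(341,187),(411,185),(414,231),(342,229)]])
print("ends",onz("wrist",108,172,90),onz("wrist",464,178,90))
for z in (90,): print([ (c,r,onz("wrist",c,r,z)) for c,r in [(180,174.5),(340,174.5),(180,247.5),(420,249)]])
b=im.astype(int); col=282; print([(r,b[r,col].tolist()) for r in range(200,262,2)])
E
```

```text
180 [(170, np.int64(114)), (171, np.int64(132)), (172, np.int64(178)), (173, np.int64(199)), (174, np.int64(209)), (175, np.int64(210)), (176, np.int64(202)), (177, np.int64(191)), (178, np.int64(187)), (179, np.int64(202)), (180, np.int64(214)), (181, np.int64(215)), (182, np.int64(214)), (183, np.int64(213)), (184, np.int64(213)), (185, np.int64(211))]
220 [(170, np.int64(115)), (171, np.int64(126)), (172, np.int64(162)), (173, np.int64(198)), (174, np.int64(212)), (175, np.int64(213)), (176, np.int64(210)), (177, np.int64(204)), (178, np.int64(188)), (179, np.int64(182)), (180, np.int64(203)), (181, np.int64(215)), (182, np.int64(216)), (183, np.int64(213)), (184, np.int64(207)), (185, np.int64(204))]
300 [(170, np.int64(118)), (171, np.int64(111)), (172, np.int64(132)), (173, np.int64(173)), (174, np.int64(201)), (175, np.int64(214)), (176, np.int64(214)), (177, np.int64(214)), (178, np.int64(207)), (179, np.int64(198)), (180, np.int64(189)), (181, np.int64(195)), (182, np.int64(201)), (183, np.int64(202)), (184, np.int64(204)), (185, np.int64(207))]
345 [(170, np.int64(117)), (1
[... 2870 characters left out ...]
00, [103, 154, 197]), (202, [95, 149, 189]), (204, [64, 121, 82]), (206, [58, 118, 46]), (208, [62, 114, 62]), (210, [129, 155, 159]), (212, [135, 158, 170]), (214, [136, 159, 169]), (216, [136, 160, 171]), (218, [138, 161, 172]), (220, [133, 159, 170]), (222, [136, 160, 170]), (224, [147, 168, 177]), (226, [178, 199, 188]), (228, [69, 120, 62]), (230, [41, 105, 35]), (232, [52, 108, 39]), (234, [46, 105, 31]), (236, [44, 103, 26]), (238, [50, 107, 40]), (240, [54, 107, 43]), (242, [61, 123, 44]), (244, [46, 104, 33]), (246, [44, 102, 32]), (248, [46, 105, 29]), (250, [51, 108, 40]), (252, [67, 135, 51]), (254, [90, 172, 73]), (256, [91, 173, 71]), (258, [82, 169, 60]), (260, [85, 172, 67])]
```

View pics/w10c.png

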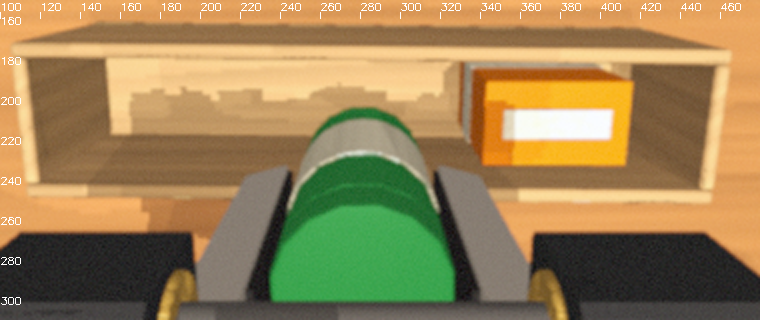

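```bash
python3 - <<'E'
from h import *
print(onz("wrist",282,252,219.4),onz("wrist",281,203.2,124.4))
print("tube edges y",onz("wrist",236,285,219.4),onz("wrist",327,285,219.4)); st()
E
```

```text
[646.89 -55.98] [645.97 -55.57]
tube edges y [632.56 -36.78] [632.19 -74.5 ]
t 14.87 pos [629.77 -54.73 180.54] jaw -90.57 tilt 0.04 F [ 0.54  0.2  -1.53] T [0.08 0.02 0.01] open 0.424 q [-0.27  0.24  1.64  0.    1.27  1.31]
```

The tube's axis lies about 3 mm behind the TCP (x ≈ 626.5) and the bin centre is at x ≈ 631, so shift +4 and lower.

{"name": "play_rows", "arguments": {
  "moves": [
    {"x": 4, "y": 0, "z": -5, "roll": 0, "fingers": 0.7},
    {"x": 4, "y": 0, "z": -15, "roll": 0, "fingers": 0.7},
    {"x": 4, "y": 0, "z": -25, "roll": 0, "fingers": 0.7},
    {"x": 4, "y": 0, "z": -40, "roll": 0, "fingers": 0.7},
    {"x": 4, "y": 0, "z": -55, "roll": 0, "fingers": 0.7},
    {"x": 4, "y": 0, "z": -70, "roll": 0, "fingers": 0.7},
    {"x": 4, "y": 0, "z": -85, "roll": 0, "fingers": 0.7},
    {"x": 4, "y": 0, "z": -98, "roll": 0, "fingers": 0.7},
    {"x": 4, "y": 0, "z": -107, "roll": 0, "fingers": 0.7},
    {"x": 4, "y": 0, "z": -111, "roll": 0, "fingers": 0.7},
    {"x": 4, "y": 0, "z": -113, "roll": 0, "fingers": 0.7},
    {"x": 4, "y": 0, "z": -113, "roll": 0, "fingers": 0.7}
  ]
}}

```text
time: 15.87
position: [634.6, -55.9, 67.3]
tool_rot: [-3.141, 0.018, 0.0]
wrist_force: [0.7, -0.6, -0.6]
opening: 0.423
```

```bash
python3 - <<'E'
from h import *
st()
E
```

```text
t 15.87 pos [634.59 -55.89  67.31] jaw -90.64 tilt 0.01 F [ 0.67 -0.61 -0.56] T [0.06 0.01 0.03] open 0.423 q [-0.27  0.39  1.68  0.    1.07  1.32]
```

{"name": "play_rows", "arguments": {
  "moves": [
    {"x": 0, "y": 0, "z": -1, "roll": 0, "fingers": 0.7},
    {"x": 0, "y": 0, "z": -2, "roll": 0, "fingers": 0.7},
    {"x": 0, "y": 0, "z": -3, "roll": 0, "fingers": 0.7},
    {"x": 0, "y": 0, "z": -4, "roll": 0, "fingers": 0.7},
    {"x": 0, "y": 0, "z": -5, "roll": 0, "fingers": 0.7},
    {"x": 0, "y": 0, "z": -5, "roll": 0, "fingers": 0.7},
    {"x": 0, "y": 0, "z": -5, "roll": 0, "fingers": 0.7}
  ]
}}

```text
time: 16.45
position: [634.8, -56.0, 63.0]
tool_rot: [3.141, -0.018, 0.001]
wrist_force: [-0.8, 0.2, 1.9]
opening: 0.42
```

```bash
python3 - <<'E'
from h import *
st()
E
```

```text
t 16.45 pos [634.83 -56.03  62.99] jaw -90.64 tilt 0.03 F [-0.77  0.22  1.87] T [ 0.11  0.23 -0.  ] open 0.42 q [-0.27  0.39  1.68 -0.    1.07  1.32]
```

Light contact at the expected height. Press 0.5 mm more, release and rise.

{"name": "play_rows", "arguments": {
  "moves": [
    {"x": 0, "y": 0, "z": -0.5, "roll": 0, "fingers": 0.7},
    {"x": 0, "y": 0, "z": -0.5, "roll": 0, "fingers": 0.55},
    {"x": 0, "y": 0, "z": 0, "roll": 0, "fingers": 0.5},
    {"x": 0, "y": 0, "z": 0, "roll": 0, "fingers": 0.46},
    {"x": 0, "y": 0, "z": 0, "roll": 0, "fingers": 0.46},
    {"x": 0, "y": 0, "z": 0, "roll": 0, "fingers": 0.46},
    {"x": 0, "y": 0, "z": 10, "roll": 0, "fingers": 0.46},
    {"x": 0, "y": 0, "z": 30, "roll": 0, "fingers": 0.46},
    {"x": 0, "y": 0, "z": 60, "roll": 0, "fingers": 0.46},
    {"x": 0, "y": 0, "z": 95, "roll": 0, "fingers": 0.46},
    {"x": 0, "y": 0, "z": 120, "roll": 0, "fingers": 0.46}
  ]
}}

```text
time: 17.37
position: [635.4, -56.1, 186.2]
tool_rot: [3.141, -0.018, 0.005]
wrist_force: [0.4, 0.2, 1.2]
opening: 0.542
```

```bash
python3 - <<'E'
from h import *
st(); im=snap("wrist","w11"); crop(im,90,140,480,300,2,"w11c"); im=snap("scene","sc11"); crop(im,220,150,350,270,5,"sc11c")
E
```

```text
t 17.37 pos [635.39 -56.13 186.24] jaw -90.64 tilt 0.19 F [0.4  0.16 1.18] T [ 0.06 -0.01 -0.05] open 0.542 q [-0.27  0.25  1.62  0.    1.27  1.32]
```

View pics/w11c.png

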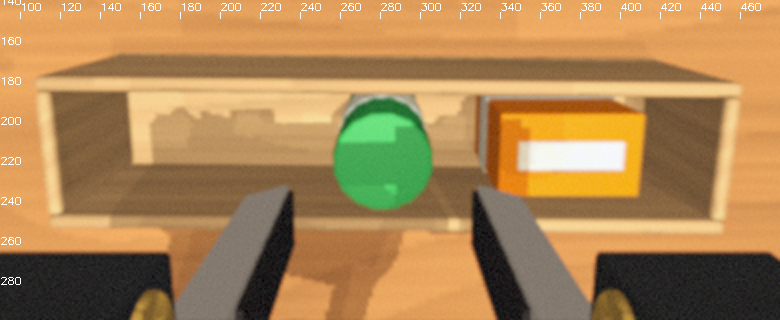

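View pics/sc11c.png

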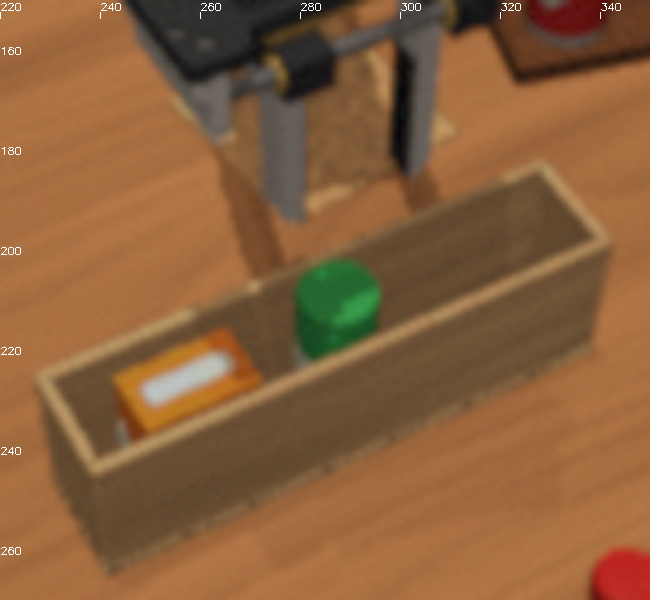

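The tube stands upright in the middle with its lid at (280,220) in the wrist view, beside the carton. Now the yellow bottle.

{"name": "play_rows", "arguments": {
  "moves": [
    {"x": -8, "y": 19, "z": 10, "roll": -2, "fingers": 0.15},
    {"x": -20, "y": 48, "z": 18, "roll": -4, "fingers": 0.15},
    {"x": -34, "y": 81, "z": 18, "roll": -6, "fingers": 0.15},
    {"x": -50, "y": 118, "z": 18, "roll": -8, "fingers": 0.15},
    {"x": -66, "y": 155, "z": 18, "roll": -10, "fingers": 0.15},
    {"x": -82, "y": 192, "z": 18, "roll": -12, "fingers": 0.15},
    {"x": -97, "y": 229, "z": 18, "roll": -14, "fingers": 0.15},
    {"x": -113, "y": 266, "z": 18, "roll": -14, "fingers": 0.15},
    {"x": -128, "y": 302, "z": 18, "roll": -14, "fingers": 0.15},
    {"x": -141, "y": 334, "z": 18, "roll": -14, "fingers": 0.15},
    {"x": -151, "y": 357, "z": 18, "roll": -14, "fingers": 0.15},
    {"x": -155, "y": 367, "z": 18, "roll": -14, "fingers": 0.15}
  ]
}}

```text
time: 18.47
position: [477.5, 313.4, 199.7]
tool_rot: [3.116, -0.395, -0.002]
wrist_force: [0.0, -0.3, -0.4]
opening: 0.849
```

{"name": "play_rows", "arguments": {
  "moves": [
    {"x": 0, "y": 0, "z": 0, "roll": 0, "fingers": 0.15},
    {"x": 0, "y": 0, "z": 0, "roll": 0, "fingers": 0.15},
    {"x": 0, "y": 0, "z": 0, "roll": 0, "fingers": 0.15}
  ]
}}

```text
time: 18.72
position: [480.1, 309.8, 200.2]
tool_rot: [3.115, -0.402, -0.0]
wrist_force: [0.9, -0.4, -0.5]
opening: 0.85
```

```bash
python3 - <<'E'
from h import *
st(); im=snap("wrist","w12"); crop(im,180,120,380,260,4,"w12c")
hsv=cv2.cvtColor(im,cv2.COLOR_BGR2HSV)
m=cv2.inRange(hsv,(24,150,150),(35,255,255)); m=cv2.morphologyEx(m,cv2.MORPH_CLOSE,np.ones((3,3)));cn=max(cv2.findContours(m,0,2)[0],key=cv2.contourArea); print(cv2.boundingRect(cn),cv2.minAreaRect(cn))
E
```

```text
t 18.72 pos [480.11 309.82 200.17] jaw -104.72 tilt 0.04 F [ 0.87 -0.38 -0.5 ] T [0.07 0.02 0.06] open 0.85 q [ 0.37  0.08  1.78 -0.    1.28  2.2 ]
(249, 186, 61, 38) ((279.1816101074219, 204.5850830078125), (36.193233489990234, 60.36477279663086), 88.53119659423828)
```

View pics/w12.png

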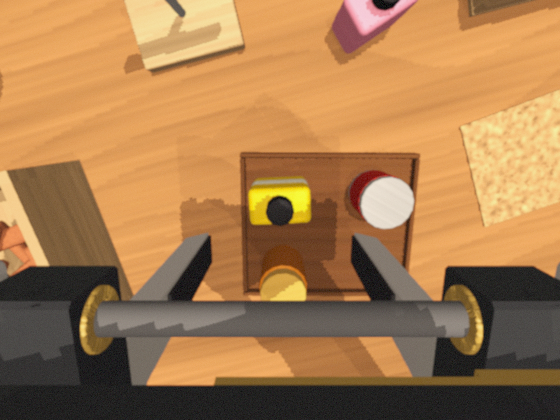

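View pics/w12c.png

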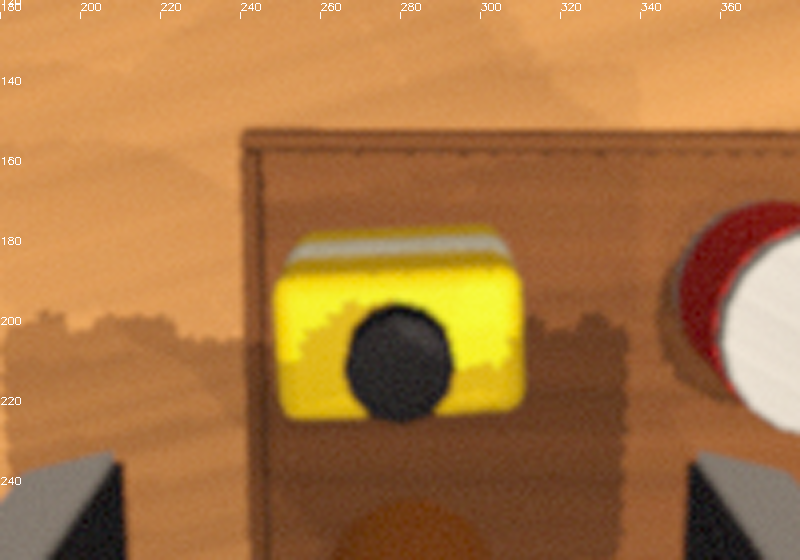

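The yellow bottle stands at (280,205) between the jaws, turned about 2° counter-clockwise relative to them. The pink look-alike is far off at (375,20).

```bash
python3 - <<'E'
from h import *
print(onz("wrist",279.7,205.7,79),onz("wrist",280,210.5,101))
a=np.array([onz("wrist",*p,79) for p in [(180+275/4,120+280/4),(180+518/4,120+266/4),(180+524/4,120+408/4),(180+285/4,120+418/4)]]); print(a, [(np.linalg.norm(a[i]-a[i-1]),np.degrees(np.arctan2(*(a[i]-a[i-1])[::-1]))) for i in range(4)])
E
```

```text
[479.98 309.91] [480.88 309.35]
[[500.58 332.58]
 [490.02 280.26]
 [458.29 286.55]
 [469.72 339.1 ]] [(np.float64(31.54528410454536), np.float64(-11.938149213251775)), (np.float64(53.37648299971186), np.float64(-101.40863067037888)), (np.float64(32.3484173141105), np.float64(168.7841529515418)), (np.float64(53.78287246323283), np.float64(77.73450628220974))]
```

{"name": "play_rows", "arguments": {
  "moves": [
    {"x": 0.5, "y": 0, "z": -35, "roll": 2.4, "fingers": 0.15},
    {"x": 0.5, "y": 0, "z": -70, "roll": 2.4, "fingers": 0.15},
    {"x": 0.5, "y": 0, "z": -100, "roll": 2.4, "fingers": 0.15},
    {"x": 0.5, "y": 0, "z": -130, "roll": 2.4, "fingers": 0.15},
    {"x": 0.5, "y": 0, "z": -147, "roll": 2.4, "fingers": 0.15},
    {"x": 0.5, "y": 0, "z": -150, "roll": 2.4, "fingers": 0.15},
    {"x": 0.5, "y": 0, "z": -150, "roll": 2.4, "fingers": 0.15},
    {"x": 0.5, "y": 0, "z": -150, "roll": 2.4, "fingers": 0.55},
    {"x": 0.5, "y": 0, "z": -150, "roll": 2.4, "fingers": 0.55},
    {"x": 0.5, "y": 0, "z": -150, "roll": 2.4, "fingers": 0.55},
    {"x": 0.5, "y": 0, "z": -150, "roll": 2.4, "fingers": 0.55},
    {"x": 0.5, "y": 0, "z": -150, "roll": 2.4, "fingers": 0.55}
  ],
  "newtons": 20
}}

```text
time: 19.77
position: [480.9, 311.3, 51.8]
tool_rot: [-3.123, 0.335, -0.003]
wrist_force: [-0.7, -1.3, 4.0]
opening: 0.592
```

```bash
python3 - <<'E'
from h import *
st()
E
```

```text
t 19.77 pos [480.95 311.34  51.85] jaw -102.23 tilt 0.13 F [-0.67 -1.34  3.99] T [-0.15  0.09 -0.  ] open 0.592 q [ 0.38  0.28  1.86 -0.    1.01  2.16]
```

Held (55.6 mm). Lift and carry to the free +y end of the bin.

{"name": "play_rows", "arguments": {
  "moves": [
    {"x": 0, "y": 0, "z": 10, "roll": 0, "fingers": 0.55},
    {"x": 0, "y": 0, "z": 35, "roll": 0, "fingers": 0.55},
    {"x": 0, "y": 0, "z": 70, "roll": 0, "fingers": 0.55},
    {"x": 0, "y": 0, "z": 105, "roll": 0, "fingers": 0.55},
    {"x": 0, "y": 0, "z": 125, "roll": 0, "fingers": 0.55},
    {"x": 8, "y": -16, "z": 125, "roll": 2, "fingers": 0.55},
    {"x": 20, "y": -38, "z": 125, "roll": 4, "fingers": 0.55},
    {"x": 36, "y": -68, "z": 125, "roll": 6, "fingers": 0.55},
    {"x": 54, "y": -102, "z": 125, "roll": 8, "fingers": 0.55},
    {"x": 72, "y": -137, "z": 125, "roll": 10, "fingers": 0.55},
    {"x": 90, "y": -172, "z": 125, "roll": 11.6, "fingers": 0.55},
    {"x": 108, "y": -206, "z": 125, "roll": 11.6, "fingers": 0.55}
  ]
}}

```text
time: 20.77
position: [588.3, 103.4, 175.9]
tool_rot: [-3.141, 0.016, 0.0]
wrist_force: [-0.3, 0.4, -1.8]
opening: 0.6
```

{"name": "play_rows", "arguments": {
  "moves": [
    {"x": 18, "y": -34, "z": 0, "roll": 0, "fingers": 0.55},
    {"x": 32, "y": -60, "z": 0, "roll": 0, "fingers": 0.55},
    {"x": 40, "y": -76, "z": 0, "roll": 0, "fingers": 0.55},
    {"x": 44, "y": -83, "z": 0, "roll": 0, "fingers": 0.55},
    {"x": 44, "y": -83, "z": 0, "roll": 0, "fingers": 0.55},
    {"x": 44, "y": -83, "z": 0, "roll": 0, "fingers": 0.55},
    {"x": 44, "y": -83, "z": 0, "roll": 0, "fingers": 0.55}
  ]
}}

```text
time: 21.35
position: [631.3, 23.7, 175.3]
tool_rot: [-3.141, 0.015, 0.001]
wrist_force: [-1.2, 0.1, -2.4]
opening: 0.589
```

```bash
python3 - <<'E'
from h import *
st(); im=snap("wrist","w13"); crop(im,150,130,540,310,2,"w13c"); im=snap("scene","sc13"); crop(im,220,95,390,265,4,"sc13c")
E
```

```text
t 21.35 pos [631.3   23.74 175.33] jaw -90.54 tilt 0.06 F [-1.15  0.05 -2.35] T [ 0.02 -0.02 -0.03] open 0.589 q [-0.14  0.24  1.64  0.    1.26  1.44]
```

View pics/w13c.png

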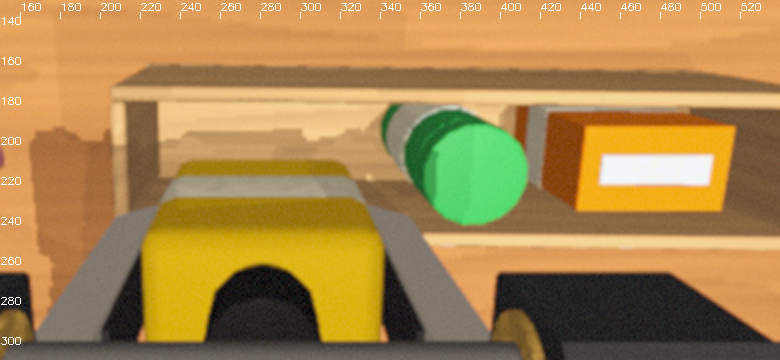

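View pics/sc13c.png

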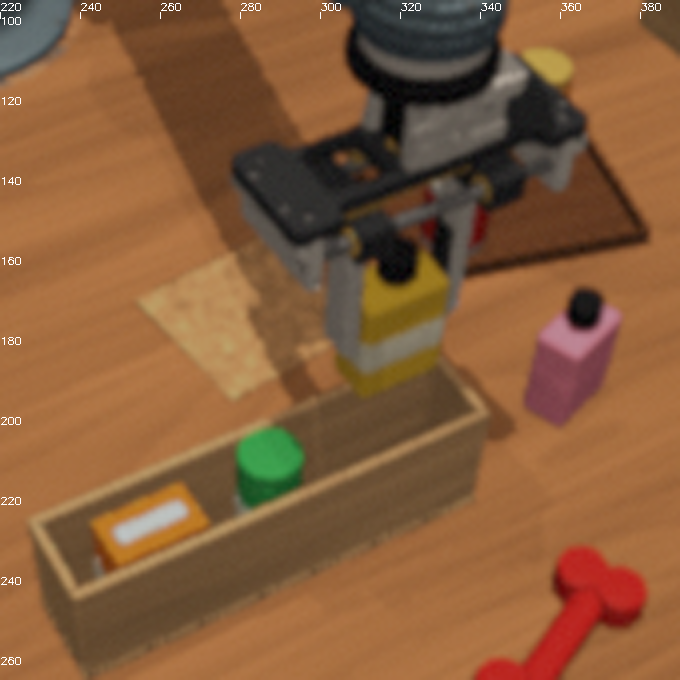

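```bash
python3 - <<'E'
from h import *
print("bottle front",onz("wrist",280,210,129.5),"shoulder front",onz("wrist",280,244.5,203),"y edges bottom",onz("wrist",241,211,129.5),onz("wrist",323,211,129.5))
print("far rim outer",onz("wrist",220,173.5,90),onz("wrist",400,175.5,90),"far inner",onz("wrist",260,181,90),"near outer",onz("wrist",400,253,90),onz("wrist",500,255,90))
print("end rim inner",onz("wrist",213,190,90),onz("wrist",206,175,90),"tube",onz("wrist",386,218,101)); st()
E
```

```text
bottle front [645.35  23.5 ] shoulder front [647.73  23.27] y edges bottom [644.91  49.12] [644.42  -4.73]
far rim outer [664.65  68.98] [661.89 -67.8 ] far inner [658.64  38.75] near outer [599.26 -72.44] [ 596.82 -153.08]
end rim inner [651.99  75.02] [663.61  79.68] tube [631.51 -55.72]
t 21.45 pos [631.44  23.65 175.47] jaw -90.53 tilt 0.03 F [-0.61 -0.53 -1.43] T [ 0.04 -0.02  0.05] open 0.597 q [-0.14  0.24  1.64  0.    1.26  1.44]
```

Bin centre here is x ≈ 632 and the bottle's centre x ≈ 629.5, so shift +2 in x and -3 in y to balance the finger gaps. Then lower.

{"name": "play_rows", "arguments": {
  "moves": [
    {"x": 2, "y": -3, "z": -5, "roll": -0.4, "fingers": 0.55},
    {"x": 2, "y": -3, "z": -15, "roll": -0.4, "fingers": 0.55},
    {"x": 2, "y": -3, "z": -28, "roll": -0.4, "fingers": 0.55},
    {"x": 2, "y": -3, "z": -42, "roll": -0.4, "fingers": 0.55},
    {"x": 2, "y": -3, "z": -57, "roll": -0.4, "fingers": 0.55},
    {"x": 2, "y": -3, "z": -72, "roll": -0.4, "fingers": 0.55},
    {"x": 2, "y": -3, "z": -87, "roll": -0.4, "fingers": 0.55},
    {"x": 2, "y": -3, "z": -101, "roll": -0.4, "fingers": 0.55},
    {"x": 2, "y": -3, "z": -112, "roll": -0.4, "fingers": 0.55},
    {"x": 2, "y": -3, "z": -116, "roll": -0.4, "fingers": 0.55},
    {"x": 2, "y": -3, "z": -118, "roll": -0.4, "fingers": 0.55},
    {"x": 2, "y": -3, "z": -118, "roll": -0.4, "fingers": 0.55}
  ]
}}

```text
time: 22.45
position: [634.0, 19.1, 57.2]
tool_rot: [-3.141, 0.029, 0.0]
wrist_force: [-0.2, -0.3, -1.5]
opening: 0.598
```

```bash
python3 - <<'E'
from h import *
st()
E
```

```text
t 22.45 pos [634.04  19.06  57.16] jaw -91.04 tilt 0.02 F [-0.21 -0.27 -1.52] T [ 0.06  0.02 -0.01] open 0.598 q [-0.15  0.4   1.69 -0.    1.06  1.44]
```

{"name": "play_rows", "arguments": {
  "moves": [
    {"x": 0, "y": 0, "z": -1, "roll": 0, "fingers": 0.55},
    {"x": 0, "y": 0, "z": -2, "roll": 0, "fingers": 0.55},
    {"x": 0, "y": 0, "z": -3, "roll": 0, "fingers": 0.55},
    {"x": 0, "y": 0, "z": -4, "roll": 0, "fingers": 0.55},
    {"x": 0, "y": 0, "z": -5, "roll": 0, "fingers": 0.55},
    {"x": 0, "y": 0, "z": -5, "roll": 0, "fingers": 0.55},
    {"x": 0, "y": 0, "z": -5, "roll": 0, "fingers": 0.55}
  ]
}}

```text
time: 23.03
position: [634.4, 19.0, 52.9]
tool_rot: [3.141, -0.029, 0.001]
wrist_force: [-0.2, 0.1, 1.6]
opening: 0.588
```

```bash
python3 - <<'E'
from h import *
st()
E
```

```text
t 23.03 pos [634.35  19.01  52.89] jaw -91.04 tilt 0.04 F [-0.25  0.12  1.57] T [ 0.03  0.06 -0.03] open 0.588 q [-0.15  0.4   1.69 -0.    1.05  1.44]
```

Light contact at the expected height. Release and rise.

{"name": "play_rows", "arguments": {
  "moves": [
    {"x": 0, "y": 0, "z": -0.5, "roll": 0, "fingers": 0.55},
    {"x": 0, "y": 0, "z": -0.5, "roll": 0, "fingers": 0.38},
    {"x": 0, "y": 0, "z": 0, "roll": 0, "fingers": 0.34},
    {"x": 0, "y": 0, "z": 0, "roll": 0, "fingers": 0.3},
    {"x": 0, "y": 0, "z": 0, "roll": 0, "fingers": 0.3},
    {"x": 0, "y": 0, "z": 0, "roll": 0, "fingers": 0.3},
    {"x": 0, "y": 0, "z": 10, "roll": 0, "fingers": 0.3},
    {"x": 0, "y": 0, "z": 30, "roll": 0, "fingers": 0.3},
    {"x": 0, "y": 0, "z": 60, "roll": 0, "fingers": 0.3},
    {"x": 0, "y": 0, "z": 95, "roll": 0, "fingers": 0.3},
    {"x": 0, "y": 0, "z": 130, "roll": 0, "fingers": 0.3},
    {"x": 0, "y": 0, "z": 150, "roll": 0, "fingers": 0.3}
  ]
}}

```text
time: 24.03
position: [635.7, 18.9, 208.1]
tool_rot: [3.141, -0.028, 0.01]
wrist_force: [0.6, -0.0, 0.7]
opening: 0.7
```

{"name": "play_rows", "arguments": {
  "moves": [
    {"x": -30, "y": 0, "z": 10, "roll": 0, "fingers": 0.3},
    {"x": -60, "y": 0, "z": 20, "roll": 0, "fingers": 0.3},
    {"x": -90, "y": 0, "z": 20, "roll": 0, "fingers": 0.3},
    {"x": -90, "y": 0, "z": 20, "roll": 0, "fingers": 0.3},
    {"x": -90, "y": 0, "z": 20, "roll": 0, "fingers": 0.3}
  ]
}}

```text
time: 24.45
position: [543.3, 19.2, 223.3]
tool_rot: [3.141, -0.029, 0.002]
wrist_force: [0.0, 0.0, 0.6]
opening: 0.7
```

```bash
python3 - <<'E'
from h import *
st(); im=snap("wrist","w14"); im=snap("scene","sc14"); crop(im,220,150,350,270,5,"sc14c"); snap("side","sd14")
E
```

```text
t 24.45 pos [543.28  19.18 223.28] jaw -91.05 tilt 0.08 F [0.01 0.04 0.61] T [0.07 0.03 0.03] open 0.7 q [-0.17 -0.01  1.83  0.    1.32  1.42]
```

View pics/w14.png

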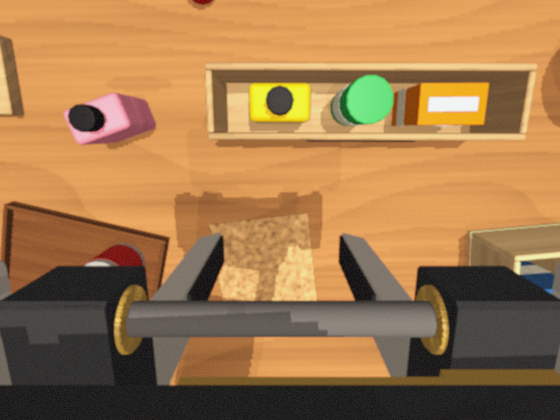

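View pics/sc14.png

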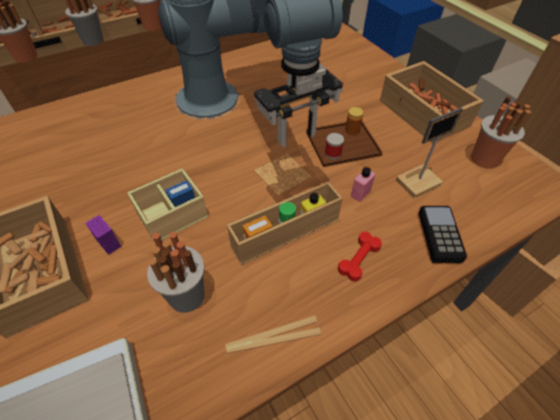

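View pics/sd14.png

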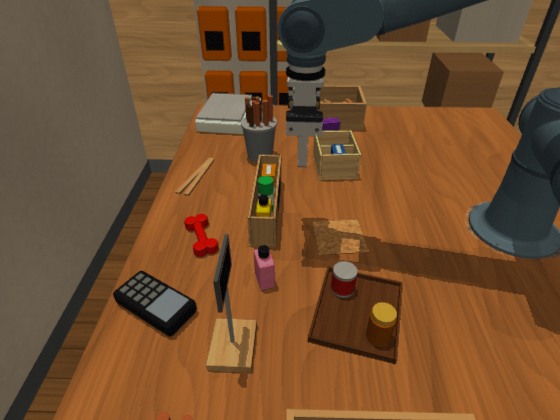

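View pics/sc14c.png

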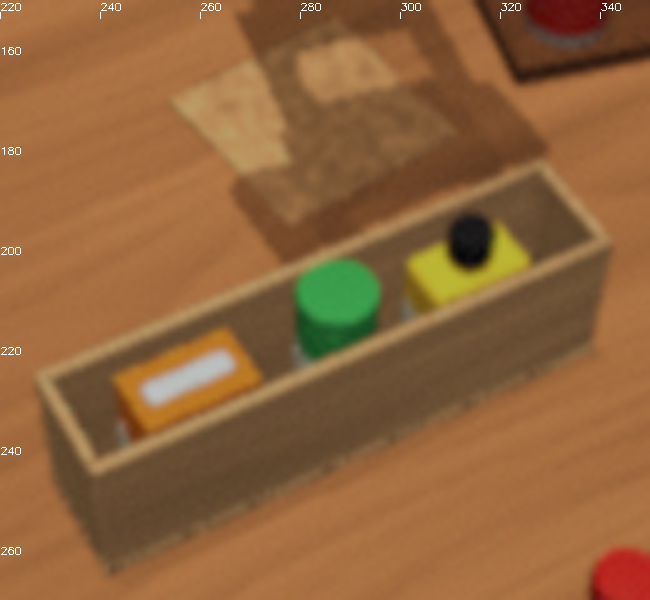

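The scene view shows all three upright in the bin: carton (257,227), tube (288,211) and bottle cap (314,199). The can, jar, blue carton, pink, purple, bone, bucket and sign look unmoved. I'll triangulate the tops and measure how far the bystanders' pixels have changed.

```bash
python3 - <<'E'
from h import *
d=cv2.imread("pics/sd14.png"); s=cv2.imread("pics/sc14.png")
def cen(im,lo,hi,box):
    h=cv2.cvtColor(im,cv2.COLOR_BGR2HSV); m=cv2.inRange(h,lo,hi); k=np.zeros_like(m); x0,y0,x1,y1=box; k[y0:y1,x0:x1]=255; m&=k
    n,l,st_,c=cv2.connectedComponentsWithStats(m); i=1+st_[1:,4].argmax(); return c[i],st_[i]
for nm,lo,hi,bs,bd in [("lid",(50,100,60),(80,255,255),(270,195,305,225),(250,170,285,198)),("cap",(0,0,0),(179,255,45),(300,185,325,205),(250,190,280,212))]:
    a,sa=cen(s,lo,hi,bs); b,sb=cen(d,lo,hi,bd); print(nm,a,sa,b,sb,tri([ray("scene",*a),ray("side",*b)]))
s0=cv2.imread("pics/scene0.png");d0=cv2.imread("pics/side0.png")
print("bystanders before/after")
for nm,lo,hi,bs in [("blue",(100,150,60),(125,255,255),(160,175,205,215)),("pink",(150,60,80),(178,200,255),(345,165,380,205)),("purple",(130,100,60),(150,255,255),(80,210,125,260)),("bone",(0,180,120),(5,255,255),(335,230,385,280)),("can",(0,150,60),(8,255,255),(322,130,348,162))]:
    print(nm,cen(s0,lo,hi,bs)[0],cen(s,lo,hi,bs)[0])
for nm,lo,hi,bs in [("jar",(18,120,150),(28,255,255),(365,295,400,330)),("can",(0,150,60),(8,255,255),(325,262,362,300))]: print(nm,cen(d0,lo,hi,bs)[0],cen(d,lo,hi,bs)[0])
E
```

```text
lid [286.69 210.66] [279 202  17  20 250] [265.4  184.93] [258 176  15  20 257] (array([630.64, -55.72,  86.24]), [np.float64(1.041043352546068), np.float64(1.0410433525461638)])
cap [313.44 197.62] [310 193   8  10  61] [262.88 199.52] [258 195  10  10  84] (array([632.97,  17.88,  94.24]), [np.float64(0.23755709817808052), np.float64(0.23755709817794896)])
bystanders before/after
blue [181.   195.88] [180.99 195.9 ]
pink [362.   185.55] [362.03 185.53]
purple [102.85 233.62] [102.9  233.73]
bone [359.54 255.05] [359.63 255.01]
can [333.22 150.31] [333.33 150.31]
jar [384.25 311.87] [384.21 311.83]
can [342.82 285.14] [342.61 285.99]
```

The cap centre triangulates to z 94 mm, against 93 expected when standing on the floor. The lid's green area is at z 86 mm, which fits the tube standing on the floor, and no measured bystander moved. Handing in.

```bash
python3 - <<'E'
from h import *
print(ctrl.finish_job())
E
```

```text
the job is handed in; nothing more can be done
None
```

The orange carton, green tube and yellow bottle are standing upright side by side in the slim bin, and I handed the job in at about 24.5 s of the 72 s. No verdict came back.

**How it was done:** I placed them in the order asked. The carton was lifted from the rack by its 36 mm sides, set down on the mat, and regripped by its 60 mm sides so it would fit the bin. The tube and bottle went straight from the tray. Each was lowered to light floor contact (readings of 2–7 N on the wrist), released with about 5 mm of clearance per side, and the hand backed straight out.

**Last checks:**
- **Height:** the bottle cap triangulated to 94 mm, against 93 mm expected when it stands on the floor. The tube's 86 mm came from the green area including the lid's side, so it supports the tube standing on the floor but isn't exact. The carton was only judged by eye as upright and inside the rim.
- **Bystanders:** the blue carton, pink and purple look-alikes, bone and jar stayed within about 0.1 pixel of where they were. The can shifted under 1 pixel in the side view and not in the scene view; I put that down to the changed shadows. The bucket and sign were checked by eye only.

**Faults:**
- One move call was refused as "invalid input" and moved nothing; it went through once I gave every key.
- When releasing the carton I repeated the 4 mm downward shift, so the command went 4 mm below contact as the fingers opened. I didn't read the force at that moment; the carton was upright in the pictures afterwards.

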